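# Shelve the soap dispenser and toothpick box in the stepped tile niche

## Task

Put the glass soap dispenser and the toothpick box away in the tile niche, each upright on the tier whose headroom suits its height: the tall dispenser on the lower tier, the short box on the upper tier. Set each one down gently, wholly on its board and far enough in that at least half of it is under the board above, then let go. Do not topple them, and leave the other things where they stand.

Things in the scene. Friction and masses are not known exactly. Their poses are not given: they have to be found in the camera images.
- niche: Fixed white tile unit, 236 wide, 342 mm tall, open front and rear, three level boards stepped in front. Origin on the worktop, mid-width; x points inward from its front (facing the robot) to its rear, z up. Boards all end at x=+75 mm, a thin rail 15 mm over each floor there. Side cheeks only from x=-20 to 75 mm, 212 mm apart. Roof: underside z=332, top 342 mm, front edge x=-20 mm.
- lower_tier (a point): Point on the lower tier's floor, mid-width, straight below the front edge of the board above: niche x=-60, z=20 mm; axes as the niche's. The floor's front edge is 40 mm nearer the robot, at niche x=-100 mm. Headroom 180 mm: the board above has its underside at niche z=200 mm.
- upper_tier (a point): Point on the upper tier's floor, mid-width, straight below the front edge of the roof: niche x=-20, z=212 mm; axes as the niche's. This floor board is 12 mm thick, its front edge 40 mm nearer the robot, at niche x=-60 mm. Headroom 120 mm to the roof's underside.
- dispenser: Empty glass soap dispenser, loose, 0.3 kg, 130 mm tall: round body 60 mm across up to 90 mm high, tapering to a 34 mm steel collar at 100 mm, then a steel pump whose flat lever spout (119 to 130 mm high) reaches 42 mm from the axis along own +x. Origin: centre of the underside, z up. Starts upright, spout within 70 degrees of world +x (away from the robot).
- toothpick_box: Closed upright box of translucent plastic with a white lid, toothpicks showing inside, loose, about 0.12 kg: 64 mm along its x, 50 mm along its y, 75 mm tall. Origin: centre of the underside, z up. It starts upright on the worktop with its x axis within about 30 degrees of world +x.
- tumbler: Bystander: empty white ceramic tumbler, 66 mm across, 95 mm tall, loose; origin at the centre of its underside. It, the dispenser and the box stand in any order on the same three places.
- nail_brush: Bystander: wooden nail brush lying bristles down, 90 x 38 x 34 mm, long side along its x, loose; origin at the centre of its underside.
- brush_cup: Bystander: white ceramic cup 72 mm across and 90 mm tall with a bottle brush standing in it, 180 mm tall in all, loose; origin at the centre of its underside.

How it is judged:
At the end, for the whole second after the job is handed in: Both upright (0.08 rad), at rest, underside within 6 mm of its board, within 80 mm of the niche's middle: dispenser on the lower board, axis at niche x -62 to +48 mm; box on the upper board, centre at niche x -22 to +46 mm (at least half under the board above, 2 mm grace) (x of dispenser in the frame of niche between -0.062 and 0.048 m and y of dispenser in the frame of niche between -0.08 and 0.08 m and z of dispenser in the frame of niche between 0.014 and 0.026 m and angle between each of dispenser, toothpick_box's own z axis and vertical below 0.08 rad and linear speed of each of dispenser, toothpick_box below 0.02 m/s and x of toothpick_box in the frame of niche between -0.022 and 0.046 m and y of toothpick_box in the frame of niche between -0.08 and 0.08 m and z of toothpick_box in the frame of niche between 0.206 and 0.218 m); the robot touches nothing.
It fails at once if a bystander is pushed more than 30 mm or toppled (distance of any of tumbler, nail_brush, brush_cup from where it was at the start of the episode above 0.03 m or angle between any of tumbler, nail_brush, brush_cup's own z axis and vertical above 0.4 rad).
It fails at once if the dispenser or the box is toppled (leans more than 0.7 rad) (angle between any of dispenser, toothpick_box's own z axis and vertical above 0.7 rad).
It fails at once if the dispenser or the box is banged on the niche (more than 35 N) (contact force between any of dispenser, toothpick_box and niche above 35 N).
It also fails if it takes over 64 s, if anything falls off the work surface, if the arm or the gripper's body presses on something with over 40 N, if the wrist force passes 120 N, or if a joint passes its speed limit or range.

## Robot

A 6-joint arm with a two-finger parallel gripper is mounted at the origin on the work surface. World frame = base frame: x ahead of the robot, y to its left, z up, the work surface at z = 0. Lengths are in m, angles in rad, forces in N, time in s.
With the tool pointing down it reaches from about 0.35 to 1 m from the base axis. Payload 7.1 kg.
Tool frame: the origin (TCP) lies at the very end of the fingers, on their centre line; the grasp point (between the pads) lies 19 mm behind it (ctrl.tcp_to_grasp is the distance from the TCP to the grasp point, in m); x points along the fingers, z is the direction in which the jaws open and shut, and the axes are right-handed (so a half turn about x gives the same grasp; the last joint's range is limited). The gripper opens to 85 mm and grips with 20 to 120 N. Pads are 22 mm wide; open, the fingers measure 114 mm over their backs; the gripper's body (76 mm by 85 mm) begins 54 mm behind the grasp point. The pads swing forward as they close: fully open they stand 13 mm farther back than shut.
Start: joints at [-1.28, 0.423, 1.63, -0, 1.089, -0.019], TCP at [0.191, -0.595, 0.231] pointing down, gripper open.
Joint ranges: [-3, 3], [-0.9, 2.11], [0.09, 2.58], [-1.31, 4.45], [0.11, 2.69], [-2.54, 2.54]. Speed limits (rad/s): [2.39, 2.39, 3.01, 3.14, 3.14, 3.14].

## Interface

Orientations are given as a unit quaternion [w, x, y, z].
In Python, from cell import sense, eyes, ticket, ctrl gives the robot as it stands. The module is installed in compiled form; this text tells all that it offers.
- The arm moves only by the tool drive_tool, never from a script. Its argument "series" is a list of rows, each a list of 3 entries, a list of its own where there are three numbers: the opening, from -1 (shut) to 1 (fully open), then the shift along the tool's x, y, z each as a share of 0.04 m, from -1 to 1, then the turn, a rotation vector about the tool's x, y, z each as a share of 4 degrees, from -1 to 1. A call has 1 to 12 rows; each row shifts and turns the commanded pose from where the row before left it, along the tool's axes as they then stand; what a row does not reach is not made up. A row lasts 1/12 s, in which the tool goes at most 41.7 mm and 7.16 degrees, less where a joint would pass 70% of its speed; a pose out of reach is approached as far as the arm can. A call with a number of a shift or a turn outside -1 to 1 is refused whole. A call with a gripper value outside its range is refused whole. The fingers move at their own pace and stop on an object; the grip force is fixed at half the most. Time passes only in rows, so rows that do not move let the fingers close. It gives the time, the measured TCP pose, the force and the opening at its end, in the units of the state.
- sense(): the state, without advancing time (a new reading comes with each control period).
- eyes.camera(name): name is "scene" or "top"; returns a dict with "color" (480x640x3 uint8, blue, green, red), "fx", "fy", "cx", "cy" (pixels), "pose" (4x4, takes a point from camera to world coordinates). Camera axes: x right, y down, z forward; pixel columns grow to the right and rows downward; lengths in m; the calibration is good to about 2 mm. A picture is of the moment at which its call begins. There is no depth.
- ticket.finish_job(): hands the job in, once; it reports no verdict.
Trained networks look in a picture, given as the dict that the camera call returned (one of the last four; its "shot" number tells which), for a name from the list of things; names that differ only in an ending like _2 or _b are one class to them, and where a whole thing is asked for, a point or a joint stands for the part that bears it (a point fixed in the world has none). Each returns a list of dicts, best first, with "p" (0 to 1); they miss things now and then, are a little off and sometimes report something else, mostly with a low value. They report only what shows in the picture. A call takes as long as a camera call.
- eyes.outline_of(picture, thing): "region" (480x640 bool, what is visible of it).
- eyes.place_of(picture, thing): "location" ([x, y, z] in m, in the coordinates of the camera as it stood for that picture, good to about 4 mm: a listed point, or the origin of a listed thing).
The state is a dict: "time_s": time; "joints": joint angles; "joint_vel": joint speeds; "joint_efforts": joint torques, N m; "tcp_pos": TCP position; "tool_rot": TCP orientation; "ft_force": force on the tool from outside, world axes, zero at the start; "ft_torque": the same for the moment, N m; "opening": opening from 0.0 (shut) to 1.0 (fully open).
Only numpy, scipy, OpenCV 4.12 (cv2) and the standard library are available. Lean on these libraries where they do the work, as an engineer would, in place of code of your own. Each camera call takes 0.05 s, during which the arm holds its last target.

## Working session

There is one attempt and no reset: what is moved stays moved. The work goes in short steps, Python scripts to look and compute and a tool call to move; the robot and the scene stay as the last step left them, time stands still between calls to the robot, and variables do not carry over. Pictures are saved under pics/ and viewed, and the job is handed in when it is done.

Besides the shell and the picture viewer there is one more tool, called after "Emit:" in YAML: its name, and indented under it one key for each argument. drive_tool: Moves the arm, as the interface text tells. Shift numbers are shares of 0.04 m and turn numbers shares of 4 degrees, none past 1 either way. Its arguments: {"type":"object","properties":{"series":{"type":"array"}},"required":["series"]}

```bash
mkdir -p pics
cat > h.py <<'E'
import numpy as np,cv2
from cell import sense,eyes,ticket,ctrl
from scipy.spatial.transform import Rotation as R
def w(pic,p): return (pic['pose']@np.r_[p,1])[:3]
E
python3 - <<'E'
from h import *
s=sense();print(s,ctrl.tcp_to_grasp)
for n in['scene','top']:
    p=eyes.camera(n);cv2.imwrite(f'pics/{n}0.png',p['color']);print(n,p['fx'],p['cx'],p['cy'],p['pose'].round(3).tolist())
    for t in['niche','lower_tier','upper_tier','dispenser','toothpick_box','tumbler','nail_brush','brush_cup']:
        for d in eyes.place_of(p,t)[:2]: print(t,round(d['p'],2),w(p,d['location']).round(4))
print(sense()['time_s'])
E
```

```text
{'time_s': 0.0, 'joints': array([-1.27997305e+00,  4.23825164e-01,  1.63070954e+00,  4.34544582e-06,
        1.08858032e+00, -1.90160918e-02]), 'joint_vel': array([ 9.69629274e-04,  1.17267448e-03, -6.39726477e-04,  1.65074615e-03,
        2.53961179e-05, -8.18262645e-04]), 'joint_efforts': array([-1.27929643e-04, -5.57385349e+01, -2.81743866e+01, -4.13475129e-05,
        7.27073129e-03,  8.70732350e-06]), 'tcp_pos': array([ 0.19042412, -0.59470629,  0.23054779]), 'tool_rot': array([ 0.57073393,  0.41718865,  0.57158957, -0.41653545]), 'ft_force': array([-0.36175723, -0.71567786, -0.43860121]), 'ft_torque': array([ 0.0181306 ,  0.00905154, -0.00476912]), 'opening': 1.0003843534028238} 0.0187
scene 618.2071086915754 317.5346719626178 242.53589691802452 [[0.94, -0.32, 0.115, 0.405], [-0.34, -0.894, 0.292, -0.418], [0.01, -0.313, -0.95, 1.278], [0.0, 0.0, 0.0, 1.0]]
niche 0.72 [ 0.6464  0.1791 -0.0024]
lower_tier 0.82 [0.5901 0.1626 0.0151]
upper_tier 0.81 [0.6281 0.1725 0.2124]
dispenser 0.94 [ 0.4434 -0.3235 -0.0026]
toothpick_box 0.58 [ 0.6143 -0.1651 -0.001 ]
tumbler 0.92 [ 0.4908 -0.0511 -0.0049]
nail_brush 0.73 [ 0.4563 -0.1691 -0.0047]
brush_cup 0.72 [ 0.619  -0.3712 -0.0027]
top 446.55148298992543 318.79087659581865 238.45502759803765 [[0.009, -0.997, 0.07, 0.5], [-1.0, -0.01, -0.014, -0.065], [0.015, -0.07, -0.997, 1.012], [0.0, 0.0, 0.0, 1.0]]
niche 0.79 [ 0.6452  0.1772 -0.0054]
lower_tier 0.6 [0.5885 0.165  0.0152]
upper_tier 0.93 [0.6269 0.1759 0.212 ]
dispenser 0.83 [ 0.4459 -0.3274 -0.0024]
toothpick_box 0.83 [ 0.6122 -0.1662  0.0009]
tumbler 0.62 [ 0.4965 -0.0507 -0.0024]
nail_brush 0.87 [ 0.4574 -0.1764 -0.001 ]
brush_cup 0.56 [ 0.6184 -0.3689 -0.002 ]
0.9
```

View pics/scene0.png

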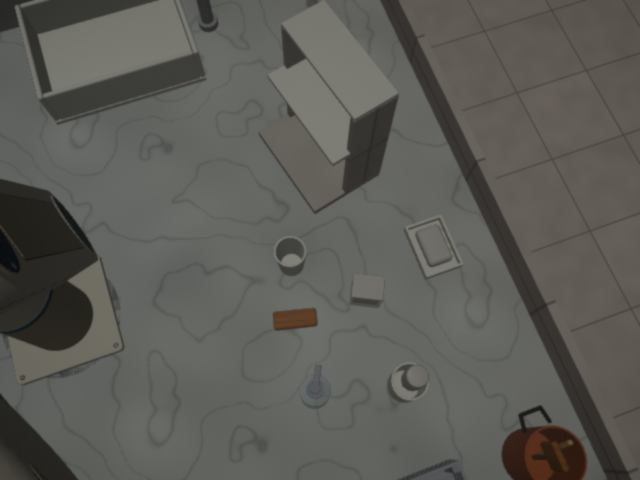

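View pics/top0.png

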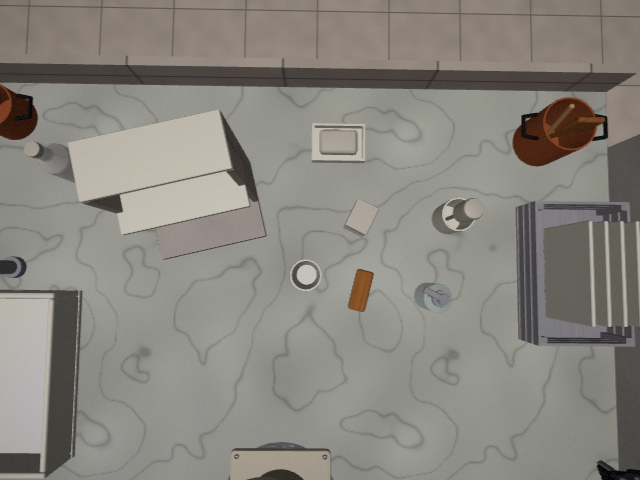

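```bash
cat > fit.py <<'E'
from h import *
from scipy.optimize import minimize
def cub(x0,x1,y0,y1,z0,z1): return np.array([[x,y,z] for x in(x0,x1) for y in(y0,y1) for z in(z0,z1)])
BOX=[cub(-.032,.032,-.025,.025,0,.075)]
N=[cub(-.1,.075,-.118,.118,0,.02),cub(-.06,.075,-.118,.118,.2,.212),cub(-.02,.075,-.118,.118,.332,.342),cub(-.02,.075,-.118,-.106,0,.342),cub(-.02,.075,.106,.118,0,.342)]
def mask(pic,parts,q,S=4):
    m=np.zeros((480*S//4*1,640*S//4),np.uint8)
    c,s=np.cos(q[2]),np.sin(q[2]);T=np.linalg.inv(pic['pose'])
    for P in parts:
        W=np.c_[c*P[:,0]-s*P[:,1]+q[0],s*P[:,0]+c*P[:,1]+q[1],P[:,2]]
        C=W@T[:3,:3].T+T[:3,3]
        u=np.c_[pic['fx']*C[:,0]/C[:,2]+pic['cx'],pic['fy']*C[:,1]/C[:,2]+pic['cy']]
        h=cv2.convexHull((u*16).round().astype(np.int32))
        cv2.fillConvexPoly(m,h,255,cv2.LINE_AA,4)
    return m/255.
def fit(pics,regs,parts,q0):
    def f(d):
        q=np.array(q0)+np.array(d)*[.01,.01,.1]
        return sum(np.abs(mask(p,parts,q)-r).sum()/r.sum() for p,r in zip(pics,regs))
    best=min((minimize(f,[0,0,k],method='Nelder-Mead',options=dict(initial_simplex=np.array([[0,0,k],[.5,0,k],[0,.5,k],[0,0,k+1]]))) for k in(-1.5,0,1.5)),key=lambda r:r.fun)
    return np.array(q0)+best.x*[.01,.01,.1],best.fun
E
python3 - <<'E'
from fit import *
pics=[eyes.camera(n) for n in('scene','top')]
for t,parts,q0 in(('niche',N,[.646,.178,.22]),('toothpick_box',BOX,[.613,-.166,-.48])):
    o=[eyes.outline_of(p,t)[0] for p in pics];r=[a['region'].astype(float) for a in o]
    print(t,[round(a['p'],2) for a in o],[x.sum() for x in r])
    print('both',fit(pics,r,parts,q0)); 
    for i in(0,1): print(i,fit(pics[i:i+1],r[i:i+1],parts,q0))
a=pics[0]['color'][340:430,270:360];b=pics[1]['color'][255:345,390:480]
cv2.imwrite('pics/z.png',np.hstack([cv2.resize(x,(400,400),interpolation=cv2.INTER_CUBIC) for x in(a,b)]))
a=pics[0]['color'][250:340,320:410];b=pics[1]['color'][175:265,315:405]
cv2.imwrite('pics/z2.png',np.hstack([cv2.resize(x,(400,400),interpolation=cv2.INTER_CUBIC) for x in(a,b)]))
E
```

```text
niche [0.77, 0.87] [np.float64(18168.0), np.float64(19664.0)]
both (array([0.64415115, 0.17658909, 0.21373617]), np.float64(0.07841938495282931))
0 (array([0.64387448, 0.17709931, 0.21426698]), np.float64(0.03900480051113356))
1 (array([0.64426397, 0.17540137, 0.22324741]), np.float64(0.037787576381244116))Traceback (most recent call last):
  File "<stdin>", line 4, in <module>
IndexError: list index out of range
```

Run:
```python
from fit import *
pics=[eyes.camera(n) for n in('scene','top')]
for t,parts,q0 in(('toothpick_box',BOX,[.613,-.166,-.48]),):
    o=[eyes.outline_of(p,t) for p in pics]
    for i in(0,1):
        if o[i]:
            print(i,o[i][0]['p'],o[i][0]['region'].sum(),fit(pics[i:i+1],[o[i][0]['region'].astype(float)],parts,q0))
    if o[0] and o[1]:print('both',fit(pics,[a[0]['region'].astype(float) for a in o],parts,q0)); 
a=pics[0]['color'][340:430,270:360];b=pics[1]['color'][255:345,390:480]
c=pics[0]['color'][250:340,320:410];d=pics[1]['color'][175:265,315:405]
z=lambda a,b:np.hstack([cv2.resize(x,(300,300),interpolation=cv2.INTER_CUBIC) for x in(a,b)])
cv2.imwrite('pics/z.png',np.vstack([z(a,b),z(c,d)]))
print(sense()['time_s'])
```

```text
0 0.74 997 (array([ 0.61365741, -0.1695386 , -0.56828473]), np.float64(0.1446221015989144))
1 0.57 803 (array([ 0.61501071, -0.16855832, -0.48984672]), np.float64(0.11432617879032062))
both (array([ 0.61461641, -0.16826796, -0.50560395]), np.float64(0.26407390559831767))
1.35
```

View pics/z.png

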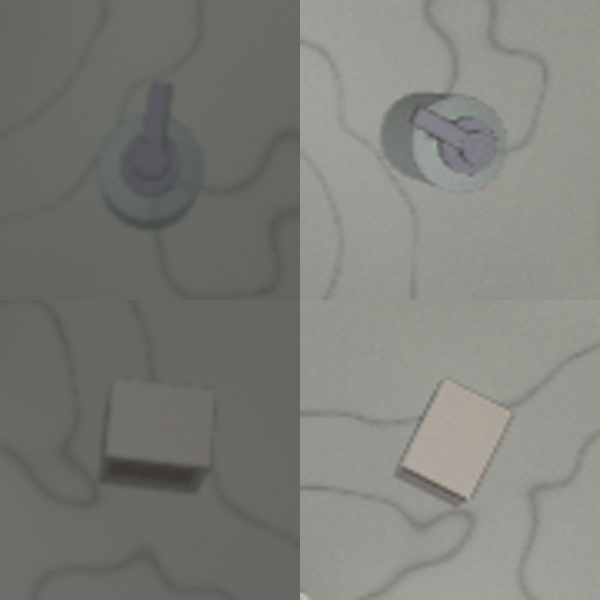

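```bash
cat > plan.py <<'E'
from h import *
G=ctrl.tcp_to_grasp
D2=np.pi/180
def Rt(psi,a,sgn):
    c,s=np.cos(psi*D2),np.sin(psi*D2);ca,sa=np.cos(a*D2),np.sin(a*D2)
    x=np.array([ca*c,ca*s,-sa]);z=sgn*np.array([-s,c,0]);return R.from_matrix(np.c_[x,np.cross(z,x),z])
def cur():
    s=sense();return s['tcp_pos'],R.from_quat(np.roll(s['tool_rot'],-1))
def turn(r0,r1): return (r0.inv()*r1).as_rotvec()/D2/4   # in shares
def shift(r,d): return r.inv().apply(d)/.04
E
python3 - <<'E'
from plan import *
p,r=cur();print(r.as_matrix().round(3))
for sg in(1,-1):
    t=turn(r,Rt(-36,40,sg));print(sg,t.round(2),np.linalg.norm(t))
E
```

```text
[[ 0.     0.952  0.305]
 [-0.     0.305 -0.952]
 [-1.    -0.     0.   ]]
1 [-29.16 -13.6   -6.89] 32.907611663410016
-1 [12.55 -5.85 11.55] 18.028511561270893
```

Emit:
drive_tool:
  series:
    - [1, [0, 0, 0], [1, 0, 0]]
    - [1, [0, 0, 0], [1, 0, 0]]
    - [1, [0, 0, 0], [1, 0, 0]]
    - [1, [0, 0, 0], [1, 0, 0]]
    - [1, [0, 0, 0], [1, 0, 0]]
    - [1, [0, 0, 0], [1, 0, 0]]
    - [1, [0, 0, 0], [1, 0, 0]]
    - [1, [0, 0, 0], [1, 0, 0]]
    - [1, [0, 0, 0], [1, 0, 0]]
    - [1, [0, 0, 0], [1, 0, 0]]
    - [1, [0, 0, 0], [1, 0, 0]]
    - [1, [0, 0, 0], [1, 0, 0]]

```text
time_s: 2.35
tcp_pos: [0.1906, -0.5952, 0.2313]
tool_rot: [0.351, 0.614, 0.351, -0.614]
ft_force: [1.0, -1.0, 0.3]
opening: 1.004
```

Emit:
drive_tool:
  series:
    - [1, [0, 0, 0], [1, 0, 0]]
    - [1, [0, 0, 0], [0.45, 0, 0]]
    - [1, [0, 0, 0], [0, 0, 1]]
    - [1, [0, 0, 0], [0, 0, 1]]
    - [1, [0, 0, 0], [0, 0, 1]]
    - [1, [0, 0, 0], [0, 0, 1]]
    - [1, [0, 0, 0], [0, 0, 1]]
    - [1, [0, 0, 0], [0, 0, 1]]

```text
time_s: 3.02
tcp_pos: [0.1904, -0.5955, 0.2319]
tool_rot: [0.446, 0.683, 0.181, -0.549]
ft_force: [-0.1, -0.1, -0.2]
opening: 1.003
```

Run:
```python
from plan import *
p,r=cur();s=sense();print(s['time_s'],p,s['joints'].round(2),r.as_matrix().round(3).tolist())
rt=Rt(-36,40,-1);print(turn(r,rt).round(2))
t=rt.as_matrix()[:,0];pre=np.array([.4446,-.3255,.058])+(G-.12)*t
print(pre,'in tilted',shift(rt,pre-p),'now',shift(r,pre-p))
```

```text
3.0167 [ 0.19038107 -0.59545869  0.23188296] [-1.42  0.32  1.86  0.46  0.71  0.46] [[0.331, 0.737, -0.589], [-0.243, -0.537, -0.808], [-0.912, 0.41, 0.001]]
[-0.    0.03  6.45]
[ 0.38182004 -0.27988769  0.12311438] in tilted [ 1.16165023 -2.57494189 -9.19568265] now [ 2.14905688 -1.81938598 -9.19846322]
```

Emit:
drive_tool:
  series:
    - [1, [0, 0, -0.77], [0, 0, 0.5]]
    - [1, [0, 0, -0.77], [0, 0, 0.5]]
    - [1, [0, 0, -0.77], [0, 0, 0.5]]
    - [1, [0, 0, -0.77], [0, 0, 0.5]]
    - [1, [0, 0, -0.77], [0, 0, 0.5]]
    - [1, [0, 0, -0.77], [0, 0, 0.55]]
    - [1, [0, 0, -0.77], [0, 0, 0.55]]
    - [1, [0, 0, -0.77], [0, 0, 0.55]]
    - [1, [0, 0, -0.77], [0, 0, 0.6]]
    - [1, [0, 0, -0.77], [0, 0, 0.6]]
    - [1, [0, 0, -0.77], [0, 0, 0.6]]
    - [1, [0, 0, -0.77], [0, 0, 0.5]]

```text
time_s: 4.02
tcp_pos: [0.3738, -0.353, 0.2349]
tool_rot: [0.54, 0.707, 0.055, -0.453]
ft_force: [0.0, 0.3, -0.2]
opening: 0.999
```

Run:
```python
from plan import *
p,r=cur();s=sense();print(s['time_s'],p,s['joints'].round(2))
rt=Rt(-36,40,-1);print(turn(r,rt).round(2))
t=rt.as_matrix()[:,0];pre=np.array([.4446,-.3255,.058])+(G-.12)*t
print(pre,'in tilted',shift(rt,pre-p),'now',shift(r,pre-p))
```

```text
4.0167 [ 0.37383869 -0.35295922  0.23492327] [-0.9   0.11  2.36  2.03  0.22 -0.66]
[ 0.01 -0.14  1.1 ]
[ 0.38182004 -0.27988769  0.12311438] in tilted [ 1.0978463  -2.7277008  -1.59518581] now [ 1.31886842 -2.63367323 -1.58574503]
```

```bash
cat > kin.py <<'E'
from plan import *
from scipy.optimize import least_squares
S=[([-1.27997305,.423825164,1.63070954,0,1.08858032,-.0190160918],[0.19042412,-0.59470629,0.23054779],[0.57073393,0.41718865,0.57158957,-0.41653545]),
([-1.42,.32,1.86,.46,.71,.46],[0.19038107,-0.59545869,0.23188296],None),]
def fr(q,s=(1,1,1)):
    return R.from_euler('z',q[0]),R.from_euler('y',q[1]),R.from_euler('y',q[2]),R.from_euler('z',s[0]*q[3]),R.from_euler('y',q[4]),R.from_euler('z',s[1]*q[5])
def fk(q,k,s=(1,1)):
    a,b,c,d,e,f=fr(q,s);w=a*b*c
    wr=a.apply([k[0],0,k[1]])+(a*b).apply([0,0,k[2]])+w.apply([k[3],0,k[4]])
    o=w*d*e
    return wr+o.apply([0,0,k[5]]),o*f
E
python3 - <<'E'
from kin import *
import json
s=sense();S.append((s['joints'].tolist(),s['tcp_pos'].tolist(),s['tool_rot'].tolist()))
for sg in((1,1),(1,-1),(-1,1),(-1,-1)):
    f=lambda k:np.concatenate([fk(q,k,sg)[0]-p for q,p,_ in S])
    o=least_squares(f,[0,.3,.4,0,.4,.2]);print(sg,o.x.round(4),np.abs(o.fun).max())
    for q,p,r in S:
        if r: print((fk(q,o.x,sg)[1].inv()*R.from_quat(np.roll(r,-1))).as_matrix().round(3).tolist())
E
```

```text
(1, 1) [-0.0903  0.2666  0.6552  0.0482  0.5268  0.3457] 0.011893072883990746
[[-0.0, -0.0, -1.0], [0.0, 1.0, -0.0], [1.0, -0.0, -0.0]]
[[0.0, -0.0, -1.0], [0.0, 1.0, -0.0], [1.0, -0.0, 0.0]]
(1, -1) [-0.0903  0.2666  0.6552  0.0482  0.5268  0.3457] 0.011893072883990746
[[0.0, 0.038, -0.999], [0.0, 0.999, 0.038], [1.0, -0.0, -0.0]]
[[0.0, 0.969, -0.247], [0.0, 0.247, 0.969], [1.0, -0.0, 0.0]]
(-1, 1) [ 1.0481  0.1896 -0.2644  0.1667 -0.24   -0.3199] 0.03531759340456153
[[-0.0, -0.0, -1.0], [0.0, 1.0, -0.0], [1.0, -0.0, -0.0]]
[[-0.167, 0.812, 0.559], [-0.353, -0.579, 0.735], [0.921, -0.075, 0.383]]
(-1, -1) [ 1.0481  0.1896 -0.2644  0.1667 -0.24   -0.3199] 0.03531759340456153
[[0.0, 0.038, -0.999], [0.0, 0.999, 0.038], [1.0, -0.0, -0.0]]
[[-0.383, -0.36, 0.851], [0.075, -0.93, -0.36], [0.921, -0.075, 0.383]]
```

Run:
```python
from kin import *
s=sense();S.append((s['joints'].tolist(),s['tcp_pos'].tolist(),s['tool_rot'].tolist()))
print(s['joints'].tolist(),s['tcp_pos'].tolist())
def fk2(q,k):
    p,_=fk(q,[0,k[0],k[1],k[2],k[3],k[4]]);a,b,c,d,e,f=fr(q);return p+(a*b*c*d*e).apply([k[5],0,0])
W=[1,.1,1]
o=least_squares(lambda k:np.concatenate([(fk2(q,k)-p)*w for (q,p,_),w in zip(S,W)]+[1e-3*(np.array(k)-[.35,.4,0,.4,.3,0])]),[.35,.4,0,.4,.3,0])
print(o.x.round(4),o.fun.round(4))
```

```text
[-0.8969690784503425, 0.10634424488234871, 2.3597654900938694, 2.0291548249356173, 0.2241221700476819, -0.6604693477662048] [0.37383869248776697, -0.3529592244795851, 0.2349232665495279]
[0.53   0.4871 0.1658 0.5747 0.3293 0.0071] [-0.0114 -0.0034  0.     -0.0001 -0.0001 -0.0006 -0.     -0.      0.
  0.0002  0.0001  0.0002  0.0002  0.      0.    ]
```

Emit:
drive_tool:
  series:
    - [1, [0, 0, -0.3], [0, 0, 0.6]]
    - [1, [0, 0, -0.3], [0, 0, 0.6]]
    - [1, [0, 0, -0.3], [0, 0, 0.6]]

```text
time_s: 4.27
tcp_pos: [0.3905, -0.3314, 0.2356]
tool_rot: [0.56, 0.711, 0.025, -0.425]
ft_force: [0.1, 0.4, -0.9]
opening: 1.003
```

```bash
cat > log.py <<'E'
from plan import *
import json
s=sense();print(s['time_s'],s['tcp_pos'].round(4),s['joints'].round(3))
open('S.txt','a').write(json.dumps([s['joints'].tolist(),s['tcp_pos'].tolist()])+'\n')
E
python3 log.py
```

```text
4.2667 [ 0.3905 -0.3314  0.2356] [-0.828  0.13   2.416  2.579  0.326 -1.159]
```

Emit:
drive_tool:
  series:
    - [1, [0, 0, -0.3], [0, 0, 0.6]]
    - [1, [0, 0, -0.3], [0, 0, 0.6]]
    - [1, [0, 0, 0], [0, 0, 0.6]]

```text
time_s: 4.52
tcp_pos: [0.4044, -0.3107, 0.2357]
tool_rot: [0.586, 0.711, -0.02, -0.389]
ft_force: [0.2, 1.0, -0.2]
opening: 0.996
```

```bash
python3 log.py
```

```text
4.5167 [ 0.4044 -0.3107  0.2357] [-0.75   0.197  2.487  2.912  0.562 -1.438]
```

Emit:
drive_tool:
  series:
    - [1, [0, 0, 0], [0, 0, 0.6]]
    - [1, [0, 0, 0], [0, 0, 0.6]]
    - [1, [0, 0, 0], [0, 0, 0]]

```text
time_s: 4.77
tcp_pos: [0.4032, -0.3107, 0.2337]
tool_rot: [0.6, 0.71, -0.048, -0.365]
ft_force: [-0.5, 1.8, -1.2]
opening: 0.995
```

```bash
python3 log.py
python3 - <<'E'
from kin import *
import json
S=[S[0][:2],([-0.8969690784503425, 0.10634424488234871, 2.3597654900938694, 2.0291548249356173, 0.2241221700476819, -0.6604693477662048],[0.37383869248776697, -0.3529592244795851, 0.2349232665495279])]+[tuple(json.loads(l)) for l in open('S.txt')]
def fk2(q,k):
    p,_=fk(q,[k[8],k[0],k[1],k[2],k[3],k[4]]);a,b,c,d,e,f=fr(q);return p+(a*b*c*d*e).apply([k[5],k[7],0])+a.apply([0,k[6],0])
o=least_squares(lambda k:np.concatenate([(fk2(q,k)-p) for q,p in S]+[1e-3*(np.array(k)-[.35,.4,0,.4,.3,0,0,0,0])]),[.35,.4,0,.4,.3,0,0,0,0])
print(o.x.round(4),o.fun.round(4))
E
```

```text
4.7667 [ 0.4032 -0.3107  0.2337] [-0.76   0.271  2.524  2.943  0.749 -1.48 ]
[ 3.123e-01  5.630e-01  7.750e-02  4.847e-01  3.008e-01  0.000e+00
  1.190e-02 -0.000e+00  2.000e-04] [ 0.      0.      0.     -0.      0.     -0.      0.     -0.      0.
  0.      0.      0.     -0.     -0.      0.     -0.      0.0002  0.0001
  0.0001  0.      0.      0.     -0.      0.    ]
```

```bash
cat > ik.py <<'E'
from plan import *
LO=np.array([-3,-.9,.09,-1.31,.11,-2.54]);HI=np.array([3,2.11,2.58,4.45,2.69,2.54])
K=[.3123,.563,.0775,.4847,.3008,.0119]
Q=R.from_matrix(np.array([[0,0,-1],[0,1,0],[1,0,0.]]))
def fk(q):
    a=R.from_euler('z',q[0]);b=a*R.from_euler('y',q[1]);w=b*R.from_euler('y',q[2]);o=w*R.from_euler('z',q[3])*R.from_euler('y',q[4])
    p=a.apply([0,K[5],K[0]])+b.apply([0,0,K[1]])+w.apply([K[2],0,K[3]])+o.apply([0,0,K[4]])
    return p,o*R.from_euler('z',q[5])*Q
def ik(p,r):
    t=r.as_matrix()[:,0];w=p-K[4]*t;out=[]
    rr=np.hypot(w[0],w[1]);q1=np.arctan2(w[1],w[0])-np.arcsin(K[5]/rr)
    x=np.sqrt(rr**2-K[5]**2);z=w[2]-K[0];L3=np.hypot(K[2],K[3]);g=np.arctan2(K[2],K[3])
    c=(x*x+z*z-K[1]**2-L3**2)/(2*K[1]*L3)
    if abs(c)>1: return out
    b=np.arccos(c);q3=b-g;q2=np.arctan2(x,z)-np.arctan2(L3*np.sin(b),K[1]+L3*c)
    m=(R.from_euler('z',q1)*R.from_euler('y',q2+q3)).inv()*r*Q.inv()
    m=m.as_matrix();q5=np.arccos(m[2,2]);q4=np.arctan2(m[1,2],m[0,2]);q6=np.arctan2(m[2,1],-m[2,0])
    for d in(0,2*np.pi,-2*np.pi):
        for e in(0,2*np.pi,-2*np.pi):
            q=np.array([q1,q2,q3,q4+d,q5,q6+e])
            if (q>LO).all() and (q<HI).all(): out.append(q)
    if not out: out.append(np.r_[q1,q2,q3,q4,q5,q6,99])
    return out
E
python3 - <<'E'
from ik import *
s=sense();print(s['joints'],ik(*cur()))
Np=np.array([.644,.1765,0]);nr=R.from_euler('z',.216)
def show(n,g,psi,a,sg,back=0):
    r=Rt(psi,a,sg);p=np.array(g)+(G-back)*r.as_matrix()[:,0]
    for q in ik(p,r): print(n,psi,a,sg,back,q.round(2))
for sg in(1,-1):
  for a in(10,20,30,45,60):
    for psi in(-36,-15):
      show('D',[.4446,-.3255,.058],psi,a,sg);show('D',[.4446,-.3255,.058],psi,a,sg,.1)
    show('Dp',Np+nr.apply([-.045,0,.078]),12.4,a,sg);show('Dp',Np+nr.apply([-.045,0,.078]),12.4,a,sg,.1)
  for a in(20,30,40,45,50):
    show('B',[.605,-.163,.055],-28.5,a,sg);show('B',[.605,-.163,.055],-28.5,a,sg,.12)
    show('Bp',Np+nr.apply([-.02,0,.267]),12.4,a,sg);show('Bp',Np+nr.apply([-.02,0,.267]),12.4,a,sg,.1)
E
```

```text
[-0.75972143  0.2706685   2.52422291  2.94260196  0.74949684 -1.48000774] [array([-0.75961041,  0.27120292,  2.52372689,  2.94275426,  0.74952703,
       -1.48007316])]
D -36 10 1 0 [-0.68  1.17  2.34  3.09  1.76  1.55]
D -36 10 1 0.1 [-0.71  1.34  2.51  3.05  2.1   1.51]
D -15 10 1 0 [-1.    1.12  2.28  2.42  1.59  1.4 ]
D -15 10 1 0.1 [-1.28  1.18  2.41  2.15  1.64  1.2 ]
Dp 12.4 10 1 0 [0.28 1.04 2.23 3.21 1.53 1.58]
Dp 12.4 10 1 0.1 [0.31 1.11 2.42 3.23 1.79 1.61]
D -36 20 1 0 [-0.68  1.02  2.37  3.1   1.47  1.56]
D -36 20 1 0.1 [-0.7   1.09  2.57  3.07  1.74  1.53]
D -15 20 1 0 [-0.97  0.99  2.31  2.46  1.34  1.47]
D -15 20 1 0.1 [-1.22  0.97  2.46  2.25  1.4   1.33]
Dp 12.4 20 1 0 [0.28 0.91 2.25 3.2  1.24 1.57]
Dp 12.4 20 1 0.1 [0.3  0.89 2.45 3.22 1.42 1.59]
D -36 30 1 0 [-0.67  0.87  2.37  3.1   1.15  1.57]
D -36 30 1 0.1 [-0.69  0.8   2.57  3.08  1.27  1.56]
D -15 30 1 0 [-0.93  0.86  2.31  2.48  1.07  1.55]
D -15 30 1 0.1 [-1.13  0.74  2.47  2.3   1.09  1.51]
Dp 12.4 30 1 0 [0.28 0.79 2.24 3.21 0.93 1.56]
Dp 12.4 30 1 0.1 [0.29 0.66 2.43 3.22 1.   1.57]
D -36 45 1 0 [-0.67
[... 3942 characters left out ...]
2.16  3.56  0.65 -1.69]
B -28.5 40 -1 0.12 [-0.08  0.52  2.35  3.69  0.63 -1.75]
Bp 12.4 40 -1 0 [ 0.27  0.28  2.1   3.48  0.12 -1.87]
Bp 12.4 40 -1 0.1 [ 2.80e-01  4.00e-02  2.20e+00 -1.05e+00  6.00e-02  2.66e+00  9.90e+01]
B -28.5 45 -1 0 [-0.18  0.71  2.13  3.61  0.51 -1.76]
B -28.5 45 -1 0.12 [-0.11  0.45  2.31  3.8   0.45 -1.9 ]
Bp 12.4 45 -1 0 [ 2.70e-01  2.70e-01  2.06e+00 -8.60e-01  5.00e-02  2.46e+00  9.90e+01]
Bp 12.4 45 -1 0.1 [ 0.28  0.04  2.13 -0.22  0.19  1.83]
B -28.5 50 -1 0 [-0.2   0.68  2.1   3.71  0.36 -1.87]
B -28.5 50 -1 0.12 [-0.14  0.41  2.25  4.05  0.29 -2.17]
Bp 12.4 50 -1 0 [ 0.26  0.26  2.01 -0.18  0.17  1.78]
Bp 12.4 50 -1 0.1 [ 0.27  0.05  2.06 -0.11  0.34  1.71]
```

```bash
cat > go.py <<'E'
from ik import *
Np=np.array([.644,.1765,0]);nr=R.from_euler('z',.216)
def to(g,psi,a,sg=-1,back=0,n=1):
    s=sense();p,r=cur();rt=Rt(psi,a,sg);x=rt.as_matrix()[:,0];T=np.array(g)+(G-back)*x
    t=turn(r,rt)
    print('t',round(s['time_s'],2),'pos',p.round(4),'open',round(s['opening'],3),'F',s['ft_force'].round(1))
    print('turn shares',t.round(2)); print('target',T.round(4),'shift now',shift(r,T-p).round(3),'shift after turn',shift(rt,T-p).round(3))
    for q in ik(T,rt): print('ik',q.round(2))
    print('cur joints',s['joints'].round(2))
E
python3 -c "
from go import *
to([.4446,-.3255,.058],-36,40,-1,.1)"
```

```text
t 4.77 pos [ 0.4032 -0.3107  0.2337] open 0.995 F [-0.5  1.8 -1.2]
turn shares [-0.05 -0.27 -3.13]
target [ 0.3942 -0.2889  0.1103] shift now [ 0.984 -2.971 -0.275] shift after turn [ 1.598 -2.687 -0.309]
ik [-0.68  0.55  2.51  3.08  0.78 -1.56]
cur joints [-0.76  0.27  2.52  2.94  0.75 -1.48]
```

Emit:
drive_tool:
  series:
    - [1, [0.3, -0.7, -0.08], [0, -0.07, -0.78]]
    - [1, [0.3, -0.7, -0.08], [0, -0.07, -0.78]]
    - [1, [0.3, -0.7, -0.08], [0, -0.07, -0.78]]
    - [1, [0.35, -0.7, -0.08], [0, -0.07, -0.78]]
    - [1, [0, 0, 0], [0, 0, 0]]

```text
time_s: 5.18
tcp_pos: [0.398, -0.2894, 0.1102]
tool_rot: [0.555, 0.708, 0.026, -0.437]
ft_force: [0.1, 0.6, 0.1]
opening: 1.004
```

```bash
python3 -c "
from go import *
to([.4446,-.3255,.058],-36,40,-1,.0)
for n in('scene','top'):
    p=eyes.camera(n);cv2.imwrite(f'pics/{n}1.png',p['color'])"
```

```text
t 5.18 pos [ 0.398  -0.2894  0.1102] open 1.004 F [0.1 0.6 0.1]
turn shares [-0.04 -0.01  0.08]
target [ 0.4562 -0.3339  0.046 ] shift now [ 2.436 -0.038  0.047] shift after turn [ 2.436 -0.053  0.045]
ik [-0.67  0.74  2.33  3.1   0.81 -1.57]
cur joints [-0.67  0.54  2.5   3.09  0.76 -1.56]
```

View pics/scene1.png

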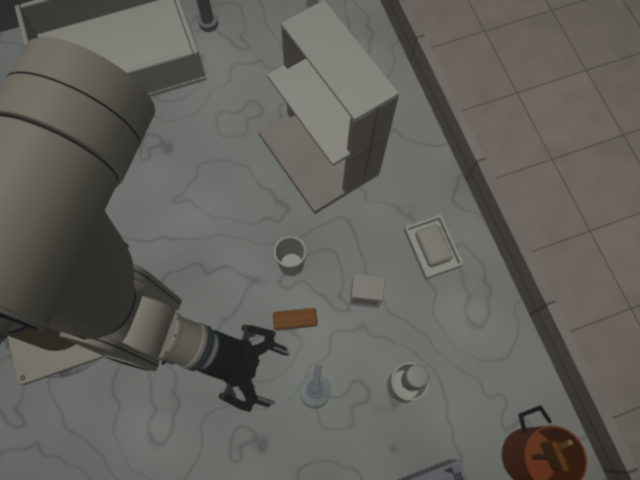

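Emit:
drive_tool:
  series:
    - [1, [0.45, -0.01, 0.01], [0, 0, 0]]
    - [1, [0.45, -0.01, 0.01], [0, 0, 0]]
    - [1, [0.45, -0.01, 0.01], [0, 0, 0]]
    - [1, [0.45, -0.01, 0], [0, 0, 0]]
    - [1, [0.4, 0, 0], [0, 0, 0]]
    - [1, [0.2, 0, 0], [0, 0, 0]]
    - [1, [0, 0, 0], [0, 0, 0]]

```text
time_s: 5.87
tcp_pos: [0.4576, -0.3353, 0.0526]
tool_rot: [0.557, 0.708, 0.022, -0.434]
ft_force: [0.1, -0.3, 1.0]
opening: 0.999
```

```bash
python3 -c "
from go import *
to([.4446,-.3255,.058],-36,40,-1,.0)
ims=[eyes.camera(n)['color'] for n in('scene','top')]
a=ims[0][330:430,230:350];b=ims[1][245:345,380:500]
cv2.imwrite('pics/g1.png',np.vstack([cv2.resize(x,(360,300),interpolation=cv2.INTER_CUBIC) for x in(a,b)]))"
```

```text
t 5.87 pos [ 0.4576 -0.3353  0.0526] open 0.999 F [ 0.1 -0.3  1. ]
turn shares [-0.05  0.01 -0.09]
target [ 0.4562 -0.3339  0.046 ] shift now [ 0.068 -0.157 -0.008] shift after turn [ 0.069 -0.157 -0.008]
ik [-0.67  0.74  2.33  3.1   0.81 -1.57]
cur joints [-0.67  0.72  2.34  3.1   0.8  -1.56]
```

View pics/g1.png

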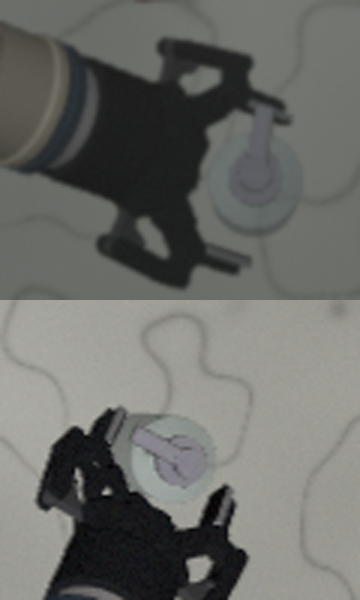

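Emit:
drive_tool:
  series:
    - [-1, [0, 0, 0], [0, 0, 0]]
    - [-1, [0, 0, 0], [0, 0, 0]]
    - [-1, [0, 0, 0], [0, 0, 0]]
    - [-1, [0, 0, 0], [0, 0, 0]]
    - [-1, [0, 0, 0], [0, 0, 0]]
    - [-1, [0, 0, 0], [0, 0, 0]]
    - [-1, [0, 0, 0], [0, 0, 0]]

```text
time_s: 6.55
tcp_pos: [0.4559, -0.3336, 0.0522]
tool_rot: [0.557, 0.707, 0.023, -0.434]
ft_force: [-2.5, 2.9, 7.7]
opening: 0.68
```

Emit:
drive_tool:
  series:
    - [-1, [0, 0, 0], [0, 0, 0]]
    - [-1, [0, 0, 0], [0, 0, 0]]
    - [-1, [0, 0, 0], [0, 0, 0]]
    - [-1, [0, 0, 0], [0, 0, 0]]

```text
time_s: 6.88
tcp_pos: [0.4559, -0.3336, 0.0522]
tool_rot: [0.557, 0.707, 0.023, -0.434]
ft_force: [-2.8, 2.3, 8.0]
opening: 0.684
```

Emit:
drive_tool:
  series:
    - [-1, [-0.15, 0.18, 0], [0, 0, 0]]
    - [-1, [-0.3, 0.38, 0], [0, 0, 0]]
    - [-1, [-0.4, 0.4, 0], [0, 0, 0]]
    - [-1, [-0.5, 0.4, 0], [0, 0, 0]]
    - [-1, [-0.5, 0.4, 0], [0, 0, 0]]
    - [-1, [-0.4, 0.34, 0], [0, 0, 0]]
    - [-1, [-0.25, 0.2, 0], [0, 0, 0]]

```text
time_s: 7.47
tcp_pos: [0.4406, -0.3228, 0.1875]
tool_rot: [0.557, 0.707, 0.023, -0.435]
ft_force: [-0.5, -0.4, -4.2]
opening: 0.682
```

```bash
python3 -c "
from go import *
to(Np+nr.apply([-.045,0,.100]),12.4,40,-1,.09)
s=sense();print(np.hypot(*s['tcp_pos'][:2]))
ims=[eyes.camera(n)['color'] for n in('scene','top')]
a=ims[0][300:450,180:380];b=ims[1][225:375,340:540]
cv2.imwrite('pics/g2.png',np.vstack([cv2.resize(x,(400,300),interpolation=cv2.INTER_CUBIC) for x in(a,b)]))"
```

```text
t 7.47 pos [ 0.4406 -0.3228  0.1875] open 0.682 F [-0.5 -0.4 -4.2]
turn shares [-7.81  9.29 -0.04]
target [0.5467 0.1551 0.1458] shift now [ -3.082  -3.958 -11.213] shift after turn [  4.619   2.517 -11.101]
ik [ 0.28  0.44  2.34  3.24  0.52 -1.62]
cur joints [-0.67  0.31  2.38  3.06  0.42 -1.52]
0.5462284441236581
```

View pics/g2.png

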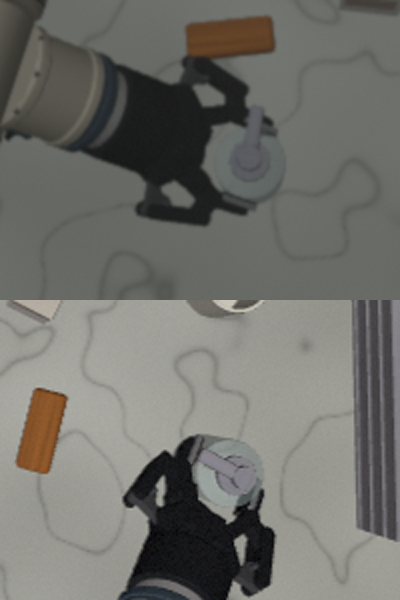

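Emit:
drive_tool:
  series:
    - [-1, [0, 0, -0.3], [-0.2, 0.24, 0]]
    - [-1, [0, 0, -0.58], [-0.39, 0.465, 0]]
    - [-1, [0, 0, -0.58], [-0.39, 0.465, 0]]
    - [-1, [0, 0, -0.58], [-0.39, 0.465, 0]]
    - [-1, [0, 0, -0.58], [-0.39, 0.465, 0]]
    - [-1, [0, 0, -0.58], [-0.39, 0.465, 0]]
    - [-1, [0, 0, -0.58], [-0.39, 0.465, 0]]
    - [-1, [0, 0, -0.58], [-0.39, 0.465, 0]]
    - [-1, [0, 0, -0.58], [-0.39, 0.465, 0]]
    - [-1, [0, 0, -0.58], [-0.39, 0.465, 0]]
    - [-1, [0, 0, -0.58], [-0.39, 0.465, 0]]
    - [-1, [0, 0, -0.58], [-0.39, 0.465, 0]]

```text
time_s: 8.57
tcp_pos: [0.5459, -0.0788, 0.184]
tool_rot: [0.646, 0.68, 0.195, -0.288]
ft_force: [0.0, -0.2, -3.6]
opening: 0.682
```

Emit:
drive_tool:
  series:
    - [-1, [0, 0, -0.58], [-0.39, 0.465, 0]]
    - [-1, [0, 0, -0.58], [-0.39, 0.465, 0]]
    - [-1, [0, 0, -0.58], [-0.39, 0.465, 0]]
    - [-1, [0, 0, -0.58], [-0.39, 0.465, 0]]
    - [-1, [0, 0, -0.58], [-0.39, 0.465, 0]]
    - [-1, [0, 0, -0.58], [-0.39, 0.465, 0]]
    - [-1, [0, 0, -0.58], [-0.39, 0.465, 0]]
    - [-1, [0, 0, -0.58], [-0.39, 0.465, 0]]
    - [-1, [0, 0, -0.3], [-0.2, 0.22, 0]]
    - [-1, [0, 0, 0], [0, 0, 0]]

```text
time_s: 9.4
tcp_pos: [0.5419, 0.1176, 0.1846]
tool_rot: [0.687, 0.634, 0.313, -0.167]
ft_force: [0.4, -0.3, -2.8]
opening: 0.681
```

```bash
python3 -c "
from go import *
to(Np+nr.apply([-.045,0,.100]),12.4,40,-1,.08)
to(Np+nr.apply([-.045,0,.100]),12.4,40,-1,.0)
for n in('scene','top'):
    p=eyes.camera(n);cv2.imwrite(f'pics/{n}2.png',p['color'])"
```

```text
t 9.4 pos [0.5419 0.1176 0.1846] open 0.681 F [ 0.4 -0.3 -2.8]
turn shares [ 0.05 -0.04 -0.  ]
target [0.5542 0.1568 0.1394] shift now [ 1.12  -0.535 -0.889] shift after turn [ 1.118 -0.538 -0.89 ]
ik [ 0.28  0.47  2.33  3.24  0.53 -1.61]
cur joints [ 0.17  0.32  2.36  3.05  0.41 -1.52]
t 9.4 pos [0.5419 0.1176 0.1846] open 0.681 F [ 0.4 -0.3 -2.8]
turn shares [ 0.05 -0.04 -0.  ]
target [0.614  0.1699 0.088 ] shift now [ 3.12  -0.535 -0.884] shift after turn [ 3.118 -0.538 -0.89 ]
ik [ 0.27  0.63  2.2   3.22  0.56 -1.6 ]
cur joints [ 0.17  0.32  2.36  3.05  0.41 -1.52]
```

View pics/scene2.png

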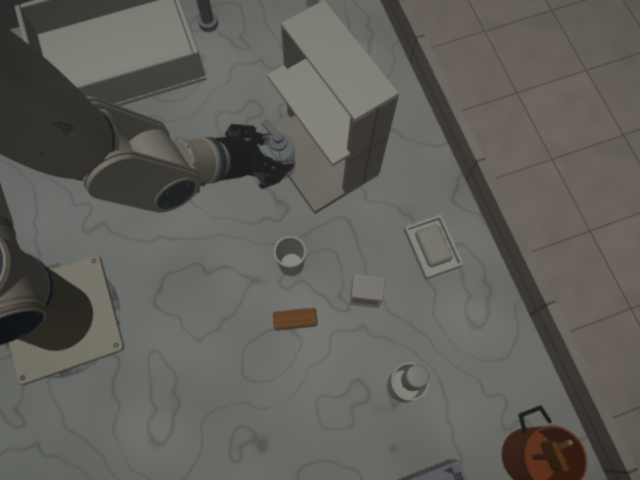

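View pics/top2.png

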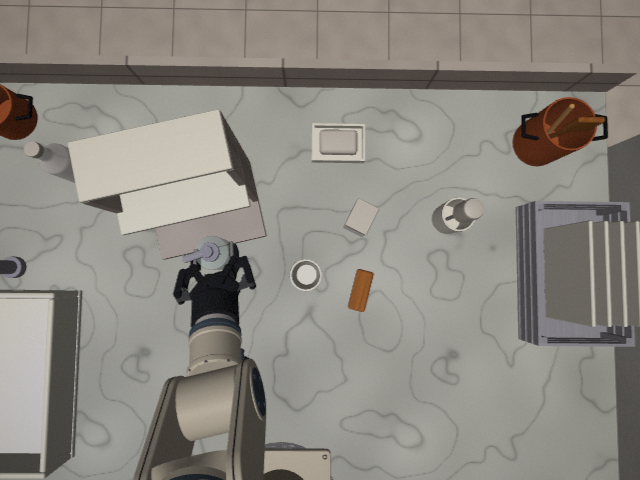

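Emit:
drive_tool:
  series:
    - [-1, [0, -0.25, -0.3], [0, 0, 0]]
    - [-1, [0, -0.3, -0.3], [0.02, -0.02, 0]]
    - [-1, [0.2, -0.25, -0.29], [0.02, -0.02, 0]]
    - [-1, [0.4, 0, 0], [0, 0, 0]]
    - [-1, [0.4, 0, 0], [0, 0, 0]]
    - [-1, [0.4, 0, 0], [0, 0, 0]]
    - [-1, [0.4, 0, 0], [0, 0, 0]]
    - [-1, [0.3, 0, 0], [0, 0, 0]]
    - [-1, [0, 0, 0], [0, 0, 0]]

```text
time_s: 10.25
tcp_pos: [0.5801, 0.1592, 0.1067]
tool_rot: [0.687, 0.635, 0.31, -0.169]
ft_force: [1.5, 0.4, -2.6]
opening: 0.683
```

```bash
python3 -c "
from go import *
to(Np+nr.apply([-.045,0,.0842]),12.4,40,-1,.0)
for n in('scene','top'):
    p=eyes.camera(n);cv2.imwrite(f'pics/{n}3.png',p['color'])"
```

```text
t 10.25 pos [0.5801 0.1592 0.1067] open 0.683 F [ 1.5  0.4 -2.6]
turn shares [-0.04  0.06 -0.04]
target [0.614  0.1699 0.0722] shift now [ 1.233 -0.095 -0.084] shift after turn [ 1.234 -0.091 -0.079]
ik [ 0.27  0.67  2.2   3.22  0.6  -1.6 ]
cur joints [ 0.27  0.57  2.28  3.23  0.58 -1.6 ]
```

View pics/scene3.png

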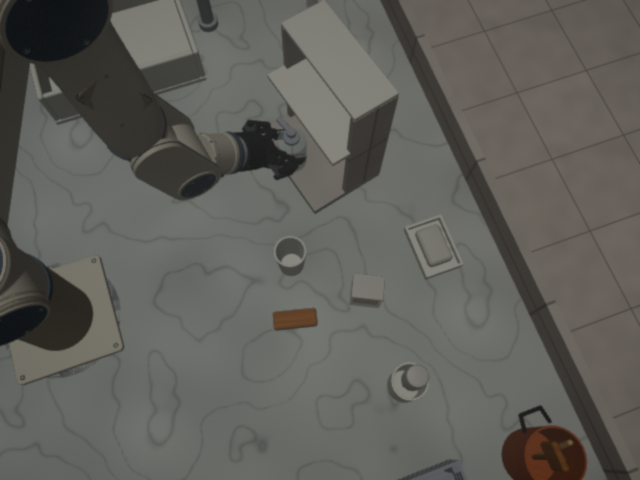

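Emit:
drive_tool:
  series:
    - [-1, [0.25, 0, -0.04], [0, 0, 0]]
    - [-1, [0.3, 0, -0.04], [0, 0, 0]]
    - [-1, [0.25, 0, 0], [0, 0, 0]]
    - [-1, [0.15, 0, 0], [0, 0, 0]]
    - [-1, [0.1, 0.08, 0], [0, 0, 0]]
    - [-1, [0, 0, 0], [0, 0, 0]]
    - [-1, [0, 0, 0], [0, 0, 0]]

```text
time_s: 10.93
tcp_pos: [0.6115, 0.1702, 0.0835]
tool_rot: [0.687, 0.635, 0.31, -0.169]
ft_force: [-0.2, -0.2, -3.1]
opening: 0.678
```

```bash
python3 -c "
from go import *
to(Np+nr.apply([-.045,0,.0842]),12.4,40,-1,.0)"
```

```text
t 10.93 pos [0.6115 0.1702 0.0835] open 0.678 F [-0.2 -0.2 -3.1]
turn shares [-0.02  0.04 -0.05]
target [0.614  0.1699 0.0722] shift now [ 0.228 -0.179  0.02 ] shift after turn [ 0.228 -0.178  0.021]
ik [ 0.27  0.67  2.2   3.22  0.6  -1.6 ]
cur joints [ 0.28  0.64  2.2   3.23  0.58 -1.6 ]
```

Emit:
drive_tool:
  series:
    - [-1, [0.04, -0.04, 0], [0, 0, 0]]
    - [-1, [0.04, -0.04, 0], [0, 0, 0]]
    - [-1, [0.04, -0.035, 0], [0, 0, 0]]
    - [-1, [0.03, -0.03, 0], [0, 0, 0]]
    - [-1, [0, 0, 0], [0, 0, 0]]

```text
time_s: 11.35
tcp_pos: [0.612, 0.1703, 0.0748]
tool_rot: [0.687, 0.635, 0.31, -0.169]
ft_force: [-0.9, -0.2, -2.6]
opening: 0.68
```

Emit:
drive_tool:
  series:
    - [-1, [0.016, -0.019, 0], [0, 0, 0]]
    - [-1, [0.016, -0.019, 0], [0, 0, 0]]
    - [-1, [0, 0, 0], [0, 0, 0]]

```text
time_s: 11.6
tcp_pos: [0.6122, 0.1703, 0.0731]
tool_rot: [0.687, 0.635, 0.31, -0.169]
ft_force: [0.8, -0.5, -3.1]
opening: 0.678
```

Emit:
drive_tool:
  series:
    - [-1, [0.016, -0.019, 0], [0, 0, 0]]
    - [-1, [0, 0, 0], [0, 0, 0]]

```text
time_s: 11.77
tcp_pos: [0.6123, 0.1704, 0.0722]
tool_rot: [0.687, 0.635, 0.31, -0.169]
ft_force: [0.1, 0.0, -4.3]
opening: 0.682
```

Emit:
drive_tool:
  series:
    - [-1, [0.016, -0.019, 0], [0, 0, 0]]
    - [-1, [0, 0, 0], [0, 0, 0]]

```text
time_s: 11.93
tcp_pos: [0.6127, 0.1705, 0.0722]
tool_rot: [0.687, 0.636, 0.309, -0.168]
ft_force: [-2.3, 0.1, 3.1]
opening: 0.68
```

Emit:
drive_tool:
  series:
    - [-1, [0.016, -0.019, 0], [0, 0, 0]]
    - [-1, [0, 0, 0], [0, 0, 0]]

```text
time_s: 12.1
tcp_pos: [0.6131, 0.1706, 0.0722]
tool_rot: [0.687, 0.636, 0.309, -0.167]
ft_force: [-6.0, -0.6, 11.3]
opening: 0.683
```

Emit:
drive_tool:
  series:
    - [-1, [-0.022, 0.026, 0], [0, 0, 0]]
    - [0.45, [0, 0, 0], [0, 0, 0]]
    - [0.6, [0, 0, 0], [0, 0, 0]]
    - [1, [0, 0, 0], [0, 0, 0]]
    - [1, [0, 0, 0], [0, 0, 0]]
    - [1, [0, 0, 0], [0, 0, 0]]
    - [1, [0, 0, 0], [0, 0, 0]]
    - [1, [0, 0, 0], [0, 0, 0]]

```text
time_s: 12.77
tcp_pos: [0.6122, 0.1704, 0.0715]
tool_rot: [0.687, 0.635, 0.31, -0.169]
ft_force: [0.0, 0.1, 0.2]
opening: 0.998
```

```bash
python3 -c "
from go import *
s=sense();p=s['tcp_pos'];print(nr.inv().apply(p-Np),s['ft_force'])
ims=[eyes.camera(n)['color'] for n in('scene','top')]
a=ims[0][80:230,200:400];b=ims[1][180:330,130:330]
cv2.imwrite('pics/g3.png',np.vstack([cv2.resize(x,(400,300),interpolation=cv2.INTER_CUBIC) for x in(a,b)]))"
```

```text
[-0.03233986  0.00080158  0.07152677] [0.01386741 0.06410206 0.21858251]
```

View pics/g3.png

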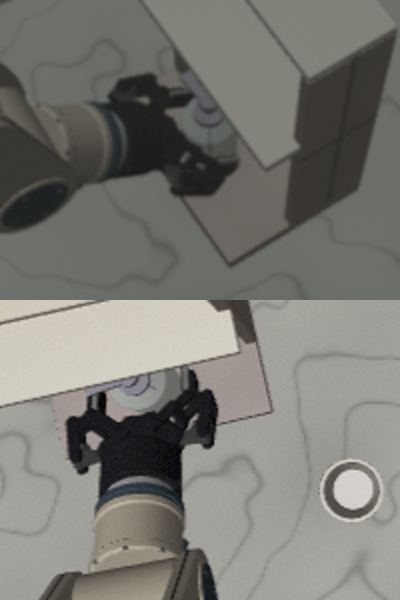

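Emit:
drive_tool:
  series:
    - [1, [-0.3, 0, 0], [0, 0, 0]]
    - [1, [-0.5, 0, 0], [0, 0, 0]]
    - [1, [-0.6, 0, 0], [0, 0, 0]]
    - [1, [-0.6, 0, 0], [0, 0, 0]]
    - [1, [-0.6, 0, 0], [0, 0, 0]]
    - [1, [-0.6, 0.3, 0], [0, 0, 0]]
    - [1, [-0.3, 0.6, 0], [0, 0, 0]]
    - [1, [0, 0, 0], [0, 0, 0]]

```text
time_s: 13.53
tcp_pos: [0.5307, 0.153, 0.1942]
tool_rot: [0.687, 0.637, 0.308, -0.166]
ft_force: [1.9, 0.0, 1.6]
opening: 1.0
```

```bash
python3 -c "
from go import *
to([.605,-.163,.10],-28.5,45,-1,.12)
p=eyes.camera('scene')
for d in eyes.place_of(p,'dispenser')[:1]: print(d['p'],nr.inv().apply(w(p,d['location'])-Np))
p=eyes.camera('top')
for d in eyes.place_of(p,'toothpick_box')[:1]: print(d['p'],w(p,d['location']))
"
```

```text
t 13.53 pos [0.5307 0.153  0.1942] open 1.0 F [1.9 0.  1.6]
turn shares [ 6.84 -7.55 -1.35]
target [ 0.5421 -0.1288  0.1716] shift now [-0.582 -1.206  6.946] shift after turn [2.952 2.155 6.057]
ik [-0.11  0.33  2.29  4.02  0.35 -2.14]
cur joints [ 0.29  0.3   2.36  3.3   0.41 -1.66]
0.61 [-0.0475605   0.0032766   0.01645313]
0.85 [ 0.61354353 -0.16693761 -0.00086927]
```

```bash
cat >> go.py <<'E'
def path(g,psi,a,n,sg=-1,back=0):
    p,r=cur();rt=Rt(psi,a,sg);T=np.array(g)+(G-back)*rt.as_matrix()[:,0];v=(r.inv()*rt).as_rotvec()/n
    print('turn/row',(v/D2/4).round(3))
    for i in range(n):
        print(shift(r*R.from_rotvec(v*i),(T-p)/n).round(2).tolist())
        q=ik(p+(T-p)*(i+1)/n,r*R.from_rotvec(v*(i+1)))
        print('   ',q[0].round(2))
E
python3 -c "
from go import *
path([.605,-.163,.10],-28.5,45,12,-1,.12)"
```

```text
turn/row [ 0.573 -0.626 -0.103]
[-0.05, -0.09, 0.58]
    [ 0.26  0.3   2.37  3.35  0.41 -1.69]
[-0.03, -0.07, 0.58]
    [ 0.23  0.3   2.38  3.4   0.4  -1.72]
[-0.0, -0.04, 0.59]
    [ 0.2   0.3   2.38  3.45  0.4  -1.74]
[0.03, -0.02, 0.59]
    [ 0.16  0.3   2.38  3.5   0.39 -1.77]
[0.05, 0.0, 0.59]
    [ 0.13  0.3   2.37  3.55  0.39 -1.8 ]
[0.08, 0.03, 0.58]
    [ 0.09  0.3   2.37  3.61  0.38 -1.84]
[0.1, 0.05, 0.58]
    [ 0.06  0.3   2.36  3.66  0.38 -1.88]
[0.13, 0.08, 0.57]
    [ 0.02  0.31  2.35  3.73  0.37 -1.92]
[0.15, 0.1, 0.56]
    [-0.01  0.31  2.34  3.79  0.37 -1.97]
[0.17, 0.12, 0.55]
    [-0.04  0.32  2.33  3.86  0.36 -2.02]
[0.2, 0.15, 0.53]
    [-0.08  0.33  2.31  3.94  0.36 -2.08]
[0.22, 0.17, 0.52]
    [-0.11  0.33  2.29  4.02  0.35 -2.14]
```

Emit:
drive_tool:
  series:
    - [1, [-0.05, -0.09, 0.58], [0.57, -0.63, -0.1]]
    - [1, [-0.03, -0.07, 0.58], [0.57, -0.63, -0.1]]
    - [1, [0, -0.04, 0.59], [0.57, -0.63, -0.1]]
    - [1, [0.03, -0.02, 0.59], [0.57, -0.63, -0.1]]
    - [1, [0.05, 0, 0.59], [0.57, -0.63, -0.1]]
    - [1, [0.08, 0.03, 0.58], [0.57, -0.63, -0.1]]
    - [1, [0.1, 0.05, 0.58], [0.57, -0.63, -0.1]]
    - [1, [0.13, 0.08, 0.57], [0.57, -0.63, -0.1]]
    - [1, [0.15, 0.1, 0.56], [0.57, -0.63, -0.1]]
    - [1, [0.17, 0.12, 0.55], [0.57, -0.63, -0.1]]
    - [1, [0.2, 0.15, 0.53], [0.57, -0.63, -0.1]]
    - [1, [0.22, 0.17, 0.52], [0.57, -0.63, -0.1]]

```text
time_s: 14.73
tcp_pos: [0.5417, -0.1305, 0.1704]
tool_rot: [0.567, 0.698, 0.1, -0.425]
ft_force: [0.0, -0.9, -0.0]
opening: 1.005
```

Emit:
drive_tool:
  series:
    - [1, [0, 0, 0], [0, 0, 0]]

```text
time_s: 14.82
tcp_pos: [0.543, -0.1318, 0.1711]
tool_rot: [0.567, 0.699, 0.098, -0.425]
ft_force: [0.1, 0.5, 0.2]
opening: 0.997
```

```bash
python3 -c "
from go import *
to([.605,-.163,.055],-28.5,45,-1,.09)
to([.605,-.163,.055],-28.5,45,-1,.0)
for n in('scene','top'):
    p=eyes.camera(n);cv2.imwrite(f'pics/{n}4.png',p['color'])"
```

```text
t 14.82 pos [ 0.543  -0.1318  0.1711] open 0.997 F [0.1 0.5 0.2]
turn shares [-0.02  0.11 -0.04]
target [ 0.5607 -0.1389  0.1054] shift now [ 1.494 -0.829 -0.064] shift after turn [ 1.497 -0.825 -0.054]
ik [-0.13  0.52  2.27  3.73  0.47 -1.85]
cur joints [-0.11  0.34  2.29  4.03  0.36 -2.14]
t 14.82 pos [ 0.543  -0.1318  0.1711] open 0.997 F [0.1 0.5 0.2]
turn shares [-0.02  0.11 -0.04]
target [ 0.6166 -0.1693  0.0418] shift now [ 3.744 -0.835 -0.081] shift after turn [ 3.747 -0.825 -0.054]
ik [-0.18  0.71  2.13  3.61  0.51 -1.76]
cur joints [-0.11  0.34  2.29  4.03  0.36 -2.14]
```

View pics/top4.png

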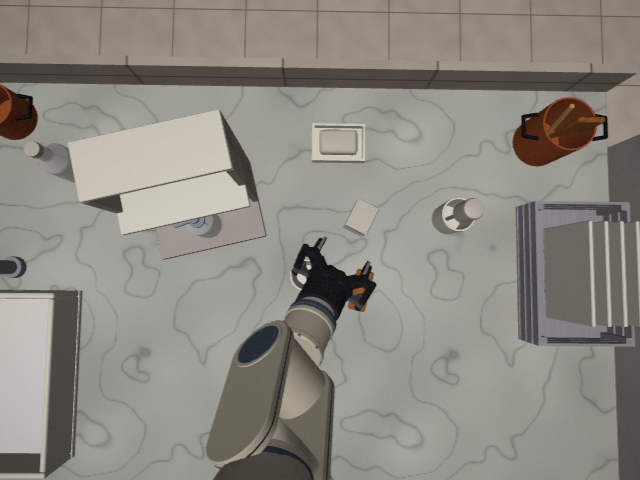

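View pics/scene4.png

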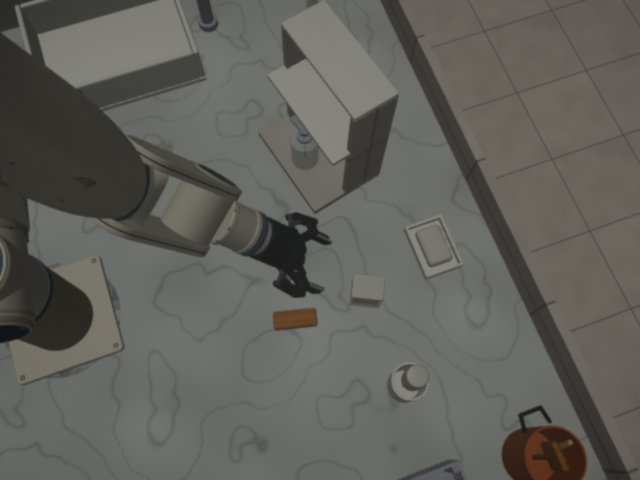

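Emit:
drive_tool:
  series:
    - [1, [0.2, -0.4, -0.03], [0, 0.11, 0]]
    - [1, [0.3, -0.42, -0.03], [0, 0, 0]]
    - [1, [0.5, 0, 0], [0, 0, 0]]
    - [1, [0.5, 0, 0], [0, 0, 0]]
    - [1, [0, 0, 0], [0, 0, 0]]

```text
time_s: 15.33
tcp_pos: [0.5618, -0.1358, 0.1042]
tool_rot: [0.568, 0.7, 0.103, -0.421]
ft_force: [1.5, -0.4, 0.8]
opening: 1.004
```

```bash
python3 -c "
from go import *
to([.605,-.163,.055],-28.5,45,-1,.0)
for n in('scene','top'):
    p=eyes.camera(n);cv2.imwrite(f'pics/{n}5.png',p['color'])
ims=[cv2.imread(f'pics/{n}5.png') for n in('scene','top')]
a=ims[0][200:350,230:430];b=ims[1][175:325,265:465]
cv2.imwrite('pics/g5.png',np.vstack([cv2.resize(x,(400,300),interpolation=cv2.INTER_CUBIC) for x in(a,b)]))"
```

```text
t 15.33 pos [ 0.5618 -0.1358  0.1042] open 1.004 F [ 1.5 -0.4  0.8]
turn shares [ 0.05 -0.08 -0.02]
target [ 0.6166 -0.1693  0.0418] shift now [2.238 0.027 0.095] shift after turn [2.238 0.03  0.082]
ik [-0.18  0.71  2.13  3.61  0.51 -1.76]
cur joints [-0.13  0.53  2.27  3.72  0.47 -1.84]
```

View pics/g5.png

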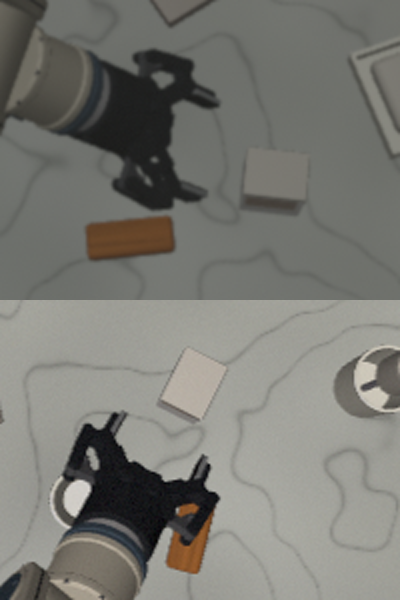

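Emit:
drive_tool:
  series:
    - [1, [0.4, 0, 0.03], [0, 0, 0]]
    - [1, [0.45, 0, 0.03], [0, 0, 0]]
    - [1, [0.45, 0.01, 0.03], [0, 0, 0]]
    - [1, [0.45, 0.01, 0], [0, 0, 0]]
    - [1, [0.3, 0, 0], [0, 0, 0]]
    - [1, [0.2, 0, 0], [0, 0, 0]]
    - [1, [0, 0, 0], [0, 0, 0]]

```text
time_s: 16.02
tcp_pos: [0.6167, -0.1698, 0.0438]
tool_rot: [0.568, 0.701, 0.102, -0.42]
ft_force: [0.6, -0.3, 0.3]
opening: 0.999
```

```bash
python3 -c "
from go import *
to([.605,-.163,.055],-28.5,45,-1,.0)
ims=[eyes.camera(n)['color'] for n in('scene','top')]
a=ims[0][200:350,230:430];b=ims[1][175:325,265:465]
cv2.imwrite('pics/g6.png',np.vstack([cv2.resize(x,(400,300),interpolation=cv2.INTER_CUBIC) for x in(a,b)]))"
```

```text
t 16.02 pos [ 0.6167 -0.1698  0.0438] open 0.999 F [ 0.6 -0.3  0.3]
turn shares [ 0.02 -0.07 -0.06]
target [ 0.6166 -0.1693  0.0418] shift now [ 0.03  -0.043 -0.01 ] shift after turn [ 0.031 -0.042 -0.01 ]
ik [-0.18  0.71  2.13  3.61  0.51 -1.76]
cur joints [-0.19  0.7   2.14  3.59  0.51 -1.75]
```

View pics/g6.png

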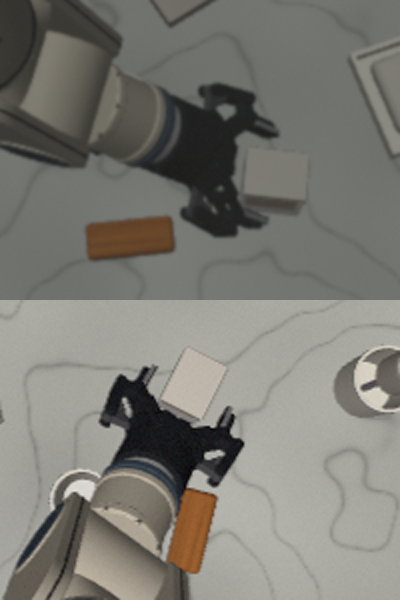

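Emit:
drive_tool:
  series:
    - [-1, [0, 0, 0], [0, 0, 0]]
    - [-1, [0, 0, 0], [0, 0, 0]]
    - [-1, [0, 0, 0], [0, 0, 0]]
    - [-1, [0, 0, 0], [0, 0, 0]]
    - [-1, [0, 0, 0], [0, 0, 0]]
    - [-1, [0, 0, 0], [0, 0, 0]]
    - [-1, [0, 0, 0], [0, 0, 0]]
    - [-1, [0, 0, 0], [0, 0, 0]]
    - [-1, [0, 0, 0], [0, 0, 0]]
    - [-1, [0, 0, 0], [0, 0, 0]]

```text
time_s: 16.95
tcp_pos: [0.6166, -0.1698, 0.0451]
tool_rot: [0.568, 0.701, 0.101, -0.42]
ft_force: [-2.5, 1.7, 6.6]
opening: 0.582
```

```bash
python3 -c "
from go import *
to([.600,-.205,.085],-8,45,-1,.0)
path([.600,-.205,.085],-8,45,8)
r=Rt(-8,22,-1)
for bk in(0,.05,.1,.13): print(bk,ik(np.array([.600,-.205,.05])+(G-bk)*r.as_matrix()[:,0],r)[0].round(2))
"
```

```text
t 16.95 pos [ 0.6166 -0.1698  0.0451] open 0.582 F [-2.5  1.7  6.6]
turn shares [-3.6   3.56 -0.09]
target [ 0.6131 -0.2068  0.0718] shift now [-0.215  0.731  0.855] shift after turn [-0.442  0.502  0.929]
ik [-0.44  0.64  2.13  2.63  0.44 -1.32]
cur joints [-0.19  0.7   2.14  3.59  0.51 -1.75]
turn/row [-0.45   0.445 -0.011]
[-0.03, 0.09, 0.11]
    [-0.22  0.69  2.14  3.48  0.5  -1.71]
[-0.03, 0.09, 0.11]
    [-0.25  0.68  2.15  3.37  0.48 -1.67]
[-0.03, 0.08, 0.11]
    [-0.28  0.68  2.15  3.26  0.47 -1.62]
[-0.04, 0.08, 0.11]
    [-0.32  0.67  2.15  3.14  0.46 -1.57]
[-0.04, 0.08, 0.11]
    [-0.35  0.66  2.15  3.02  0.45 -1.51]
[-0.04, 0.07, 0.11]
    [-0.38  0.65  2.14  2.89  0.45 -1.45]
[-0.05, 0.07, 0.12]
    [-0.41  0.65  2.14  2.76  0.44 -1.38]
[-0.05, 0.07, 0.12]
    [-0.44  0.64  2.13  2.63  0.44 -1.32]
0 [-0.49  0.95  2.19  2.79  1.19 -1.57]
0.05 [-0.54  0.92  2.29  2.75  1.25 -1.6 ]
0.1 [-0.6   0.9   2.39  2.7   1.32 -1.64]
0.13 [-0.64  0.89  2.44  2.66  1.36 -1.67]
```

Emit:
drive_tool:
  series:
    - [-1, [-0.08, 0.08, 0], [0, 0, 0]]
    - [-1, [-0.1, 0.1, 0], [0, 0, 0]]
    - [-1, [-0.1, 0.12, 0.1], [-0.4, 0.4, 0]]
    - [-1, [-0.05, 0.08, 0.16], [-0.4, 0.4, 0]]
    - [-1, [-0.05, 0.03, 0.16], [-0.4, 0.4, 0]]
    - [-1, [-0.02, 0.02, 0.16], [-0.4, 0.4, 0]]
    - [-1, [-0.02, 0.02, 0.16], [-0.4, 0.4, 0]]
    - [-1, [0, 0, 0.1], [-0.4, 0.4, 0]]
    - [-1, [0, 0, 0], [0, 0, 0]]

```text
time_s: 17.7
tcp_pos: [0.6037, -0.2028, 0.0692]
tool_rot: [0.614, 0.683, 0.183, -0.35]
ft_force: [-0.9, -0.2, -1.9]
opening: 0.579
```

```bash
python3 -c "
from go import *
to([.600,-.205,.0595],-15,45,-1,.0)
ims=[eyes.camera(n)['color'] for n in('scene','top')]
a=ims[0][200:350,230:430];b=ims[1][175:325,265:465]
cv2.imwrite('pics/g7.png',np.vstack([cv2.resize(x,(400,300),interpolation=cv2.INTER_CUBIC) for x in(a,b)]))"
```

```text
t 17.7 pos [ 0.6037 -0.2028  0.0692] open 0.579 F [-0.9 -0.2 -1.9]
turn shares [ 0.04 -0.06 -0.07]
target [ 0.6128 -0.2084  0.0463] shift now [ 0.583 -0.227  0.079] shift after turn [ 0.585 -0.224  0.077]
ik [-0.39  0.7   2.14  2.95  0.48 -1.49]
cur joints [-0.39  0.64  2.16  2.93  0.46 -1.47]
```

View pics/g7.png

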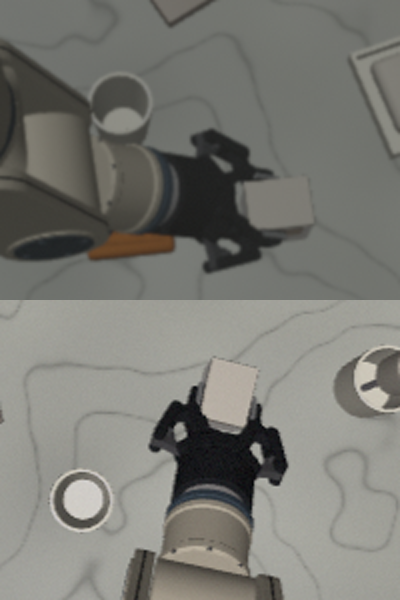

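Emit:
drive_tool:
  series:
    - [-1, [0.1, -0.1, 0], [0, 0, 0]]
    - [-1, [0.1, -0.1, 0], [0, 0, 0]]
    - [-1, [0.08, -0.08, 0], [0, 0, 0]]
    - [-1, [0.05, -0.05, 0], [0, 0, 0]]
    - [-1, [0, 0, 0], [0, 0, 0]]

```text
time_s: 18.22
tcp_pos: [0.604, -0.2006, 0.0488]
tool_rot: [0.613, 0.683, 0.184, -0.35]
ft_force: [-0.7, 0.3, -1.0]
opening: 0.581
```

Emit:
drive_tool:
  series:
    - [-1, [0.03, -0.03, 0], [0, 0, 0]]
    - [-1, [0.02, -0.02, 0], [0, 0, 0]]
    - [-1, [0, 0, 0], [0, 0, 0]]

```text
time_s: 18.47
tcp_pos: [0.6043, -0.2012, 0.0471]
tool_rot: [0.614, 0.684, 0.184, -0.35]
ft_force: [-0.4, -0.4, -1.4]
opening: 0.577
```

Emit:
drive_tool:
  series:
    - [-1, [0.03, -0.03, 0], [0, 0, 0]]
    - [-1, [0, 0, 0], [0, 0, 0]]

```text
time_s: 18.63
tcp_pos: [0.6043, -0.2013, 0.0454]
tool_rot: [0.614, 0.684, 0.184, -0.35]
ft_force: [0.4, -0.7, -0.6]
opening: 0.582
```

Emit:
drive_tool:
  series:
    - [-1, [0.02, -0.02, 0], [0, 0, 0]]
    - [-1, [0, 0, 0], [0, 0, 0]]

```text
time_s: 18.8
tcp_pos: [0.6047, -0.2014, 0.0451]
tool_rot: [0.614, 0.684, 0.183, -0.35]
ft_force: [-2.2, -0.4, 3.0]
opening: 0.578
```

Emit:
drive_tool:
  series:
    - [0.3, [0, 0, 0], [0, 0, 0]]
    - [0.6, [0, 0, 0], [0, 0, 0]]
    - [1, [0, 0, 0], [0, 0, 0]]
    - [1, [0, 0, 0], [0, 0, 0]]
    - [1, [0, 0, 0], [0, 0, 0]]
    - [1, [0, 0, 0], [0, 0, 0]]
    - [1, [0, 0, 0], [0, 0, 0]]
    - [1, [-0.3, 0, 0], [0, 0, 0]]
    - [1, [-0.5, 0, 0], [0, 0, 0]]
    - [1, [-0.6, 0, 0], [0, 0, 0]]
    - [1, [-0.6, 0, 0], [0, 0, 0]]
    - [1, [-0.3, 0, 0], [0, 0, 0]]

```text
time_s: 19.8
tcp_pos: [0.5386, -0.184, 0.1104]
tool_rot: [0.613, 0.683, 0.184, -0.35]
ft_force: [-0.1, -0.1, -0.6]
opening: 1.002
```

Run:
```python
from fit import *
from go import to,ik,Rt,G
s=sense();print(s['joints'].round(2))
pics=[eyes.camera(n) for n in('scene','top')]
q0=[.603,-.202,-.26]
for i in(0,1):
    d=eyes.place_of(pics[i],'toothpick_box');o=eyes.outline_of(pics[i],'toothpick_box')
    if d: print(i,d[0]['p'],w(pics[i],d[0]['location']).round(4))
    if o: print(o[0]['region'].sum(),fit(pics[i:i+1],[o[0]['region'].astype(float)],BOX,q0))
a=pics[0]['color'][200:350,230:430];b=pics[1]['color'][175:325,265:465]
cv2.imwrite('pics/g8.png',np.vstack([cv2.resize(x,(400,300),interpolation=cv2.INTER_CUBIC) for x in(a,b)]))
```

```text
[-0.41  0.5   2.31  2.9   0.46 -1.46]
0 0.58 [ 0.6021 -0.196  -0.0016]
1080 (array([ 0.60261826, -0.20103855, -0.22804584]), np.float64(0.08947349310094407))
1 0.64 [ 0.6041 -0.1978 -0.001 ]
776 (array([ 0.60109523, -0.19985081, -0.36948052]), np.float64(0.21909743278754798))
```

View pics/g8.png

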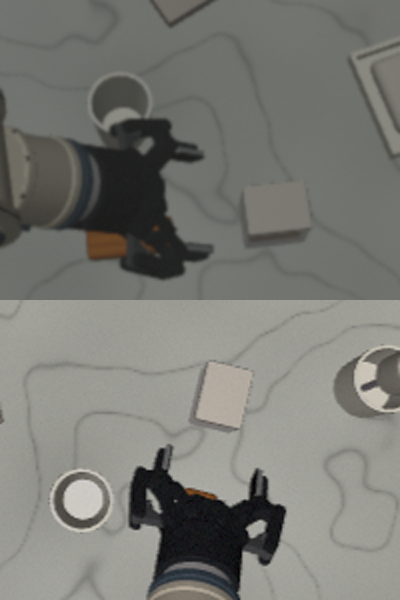

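```bash
python3 -c "
from go import *
path([.596,-.199,.05],-15,28,6,-1,.085)
to([.596,-.199,.05],-15,28,-1,.085)
"
```

```text
turn/row [ 0.005 -0.014  0.696]
[0.07, -0.09, -0.0]
    [-0.41  0.55  2.32  2.93  0.57 -1.49]
[0.07, -0.09, -0.0]
    [-0.41  0.59  2.34  2.95  0.68 -1.52]
[0.07, -0.1, -0.0]
    [-0.42  0.64  2.36  2.96  0.79 -1.54]
[0.06, -0.1, -0.0]
    [-0.42  0.69  2.37  2.97  0.9  -1.55]
[0.06, -0.1, -0.0]
    [-0.42  0.75  2.38  2.98  1.02 -1.57]
[0.05, -0.11, -0.0]
    [-0.43  0.8   2.38  2.98  1.13 -1.58]
t 20.1 pos [ 0.5417 -0.185   0.109 ] open 0.999 F [ 0.2  0.8 -0.1]
turn shares [ 0.03 -0.08  4.18]
target [ 0.5395 -0.1838  0.0811] shift now [ 0.446 -0.539 -0.013] shift after turn [ 0.273 -0.645 -0.014]
ik [-0.43  0.8   2.38  2.98  1.13 -1.58]
cur joints [-0.41  0.51  2.3   2.9   0.46 -1.46]
```

Emit:
drive_tool:
  series:
    - [1, [0.07, -0.09, 0], [0, -0.01, 0.7]]
    - [1, [0.07, -0.09, 0], [0, -0.01, 0.7]]
    - [1, [0.07, -0.1, 0], [0, -0.01, 0.7]]
    - [1, [0.06, -0.1, 0], [0, -0.01, 0.7]]
    - [1, [0.06, -0.1, 0], [0, -0.01, 0.7]]
    - [1, [0.05, -0.11, 0], [0, -0.01, 0.68]]
    - [1, [0, 0, 0], [0, 0, 0]]

```text
time_s: 20.68
tcp_pos: [0.5376, -0.1837, 0.0773]
tool_rot: [0.657, 0.702, 0.083, -0.26]
ft_force: [-0.4, 0.3, -1.3]
opening: 0.996
```

```bash
python3 -c "
from go import *
to([.596,-.199,.05],-15,28,-1,.0)
"
```

```text
t 20.68 pos [ 0.5376 -0.1837  0.0773] open 0.996 F [-0.4  0.3 -1.3]
turn shares [ 0.01 -0.03  0.07]
target [ 0.6119 -0.2033  0.0412] shift now [ 2.12   0.117 -0.004] shift after turn [ 2.12   0.107 -0.009]
ik [-0.39  0.88  2.21  3.01  1.04 -1.56]
cur joints [-0.43  0.81  2.39  2.98  1.13 -1.58]
```

Emit:
drive_tool:
  series:
    - [1, [0.35, 0.03, 0], [0, 0, 0]]
    - [1, [0.45, 0.03, 0], [0, 0, 0]]
    - [1, [0.45, 0.03, 0], [0, 0, 0]]
    - [1, [0.45, 0.03, 0], [0, 0, 0]]
    - [1, [0.3, 0, 0], [0, 0, 0]]
    - [1, [0.12, 0, 0], [0, 0, 0]]
    - [1, [0, 0, 0], [0, 0, 0]]

```text
time_s: 21.27
tcp_pos: [0.6142, -0.2041, 0.0455]
tool_rot: [0.659, 0.702, 0.081, -0.258]
ft_force: [-0.9, -0.0, -0.2]
opening: 1.002
```

```bash
python3 -c "
from go import *
to([.596,-.199,.05],-15,28,-1,.0)
ims=[eyes.camera(n)['color'] for n in('scene','top')]
a=ims[0][200:350,230:430];b=ims[1][175:325,265:465]
cv2.imwrite('pics/g9.png',np.vstack([cv2.resize(x,(400,300),interpolation=cv2.INTER_CUBIC) for x in(a,b)]))"
```

```text
t 21.27 pos [ 0.6142 -0.2041  0.0455] open 1.002 F [-0.9 -0.  -0.2]
turn shares [ 0.03 -0.03 -0.  ]
target [ 0.6119 -0.2033  0.0412] shift now [-0.003 -0.122 -0.006] shift after turn [-0.003 -0.122 -0.006]
ik [-0.39  0.88  2.21  3.01  1.04 -1.56]
cur joints [-0.39  0.87  2.21  3.    1.02 -1.56]
```

View pics/g9.png

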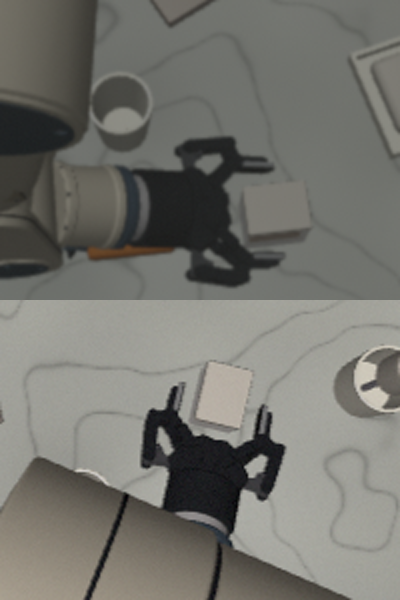

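Emit:
drive_tool:
  series:
    - [-1, [0, -0.05, 0], [0, 0, 0]]
    - [-1, [0, 0, 0], [0, 0, 0]]
    - [-1, [0, 0, 0], [0, 0, 0]]
    - [-1, [0, 0, 0], [0, 0, 0]]
    - [-1, [0, 0, 0], [0, 0, 0]]
    - [-1, [0, 0, 0], [0, 0, 0]]
    - [-1, [0, 0, 0], [0, 0, 0]]
    - [-1, [0, 0, 0], [0, 0, 0]]
    - [-1, [0, 0, 0], [0, 0, 0]]
    - [-1, [0, 0, 0], [0, 0, 0]]

```text
time_s: 22.2
tcp_pos: [0.6124, -0.2038, 0.0439]
tool_rot: [0.658, 0.702, 0.081, -0.258]
ft_force: [-1.9, -0.7, 3.3]
opening: 0.577
```

```bash
python3 -c "
from go import *
s=sense();p,r=cur();print(s['opening'],(p-G*r.as_matrix()[:,0]).round(4))
h=.05
b=Np+nr.apply([-.13,0,.285])
to(b,12.4,28)
to(Np+nr.apply([-.012,0,.272]),12.4,28)
print(shift(r,[0,0,.1]))
"
```

```text
0.5773481499312666 [ 0.5965 -0.1995  0.0527]
t 22.2 pos [ 0.6124 -0.2038  0.0439] open 0.577 F [-1.9 -0.7  3.3]
turn shares [-3.19  6.02  0.  ]
target [0.5331 0.1522 0.2762] shift now [-6.437  3.162 -8.089] shift after turn [-2.749  5.117 -9.117]
ik [ 0.29  0.17  2.41  3.28  0.52 -1.66]
cur joints [-0.4   0.87  2.21  3.    1.03 -1.56]
t 22.2 pos [ 0.6124 -0.2038  0.0439] open 0.577 F [-1.9 -0.7  3.3]
turn shares [-3.19  6.02  0.  ]
target [0.6484 0.1775 0.2632] shift now [-3.969  4.107 -9.44 ] shift after turn [ 8.000e-03  6.215e+00 -9.116e+00]
ik [ 0.27  0.34  2.18  3.25  0.46 -1.64]
cur joints [-0.4   0.87  2.21  3.    1.03 -1.56]
[-1.17353098e+00  2.20744706e+00  1.58361763e-03]
```

```bash
cat >> go.py <<'E'
def tcp2g(T,psi,a): return np.array(T)-G*Rt(psi,a,-1).as_matrix()[:,0]
E
python3 -c "
from go import *
path(tcp2g([.53,-.155,.278],-15,28),-15,28,10)
"
```

```text
turn/row [ 0.002 -0.002 -0.   ]
[-0.48, 0.41, -0.06]
    [-0.39  0.82  2.25  3.    1.   -1.56]
[-0.48, 0.41, -0.06]
    [-0.39  0.76  2.28  3.01  0.97 -1.55]
[-0.48, 0.41, -0.06]
    [-0.38  0.69  2.31  3.01  0.94 -1.55]
[-0.48, 0.41, -0.06]
    [-0.38  0.62  2.33  3.01  0.9  -1.54]
[-0.48, 0.41, -0.06]
    [-0.37  0.55  2.35  3.01  0.85 -1.54]
[-0.48, 0.41, -0.06]
    [-0.37  0.48  2.37  3.01  0.79 -1.53]
[-0.48, 0.41, -0.06]
    [-0.36  0.4   2.39  3.    0.73 -1.52]
[-0.48, 0.41, -0.06]
    [-0.36  0.32  2.4   3.    0.66 -1.51]
[-0.48, 0.41, -0.06]
    [-0.35  0.24  2.41  3.    0.59 -1.49]
[-0.48, 0.41, -0.06]
    [-0.35  0.16  2.41  2.99  0.51 -1.48]
```

Emit:
drive_tool:
  series:
    - [-1, [-0.12, 0.22, 0], [0, 0, 0]]
    - [-1, [-0.36, 0.4, -0.06], [0, 0, 0]]
    - [-1, [-0.48, 0.41, -0.06], [0, 0, 0]]
    - [-1, [-0.48, 0.41, -0.06], [0, 0, 0]]
    - [-1, [-0.48, 0.41, -0.06], [0, 0, 0]]
    - [-1, [-0.48, 0.41, -0.06], [0, 0, 0]]
    - [-1, [-0.48, 0.41, -0.06], [0, 0, 0]]
    - [-1, [-0.48, 0.41, -0.06], [0, 0, 0]]
    - [-1, [-0.48, 0.41, -0.06], [0, 0, 0]]
    - [-1, [-0.48, 0.41, -0.06], [0, 0, 0]]
    - [-1, [-0.48, 0.2, 0], [0, 0, 0]]
    - [-1, [0, 0, 0], [0, 0, 0]]

```text
time_s: 23.2
tcp_pos: [0.5275, -0.1585, 0.2816]
tool_rot: [0.659, 0.702, 0.08, -0.257]
ft_force: [0.5, 0.3, -1.6]
opening: 0.577
```

```bash
python3 -c "
from go import *
p,r=cur();print(p,np.hypot(*p[:2]),np.degrees(np.arctan2(p[1],p[0])))
to(Np+nr.apply([-.13,0,.280]),12.4,28)
ims=[eyes.camera(n)['color'] for n in('scene','top')]
a=ims[0][150:350,160:430];b=ims[1][175:375,215:485]
cv2.imwrite('pics/g10.png',np.vstack([cv2.resize(x,(405,300),interpolation=cv2.INTER_CUBIC) for x in(a,b)]))"
```

```text
[ 0.52749218 -0.15849821  0.2815762 ] 0.5507900497983225 -16.724209352639736
t 23.2 pos [ 0.5275 -0.1585  0.2816] open 0.577 F [ 0.5  0.3 -1.6]
turn shares [-3.17  6.03 -0.04]
target [0.5331 0.1522 0.2712] shift now [-1.523 -1.085 -7.544] shift after turn [ 1.716  0.619 -7.555]
ik [ 0.29  0.18  2.41  3.28  0.53 -1.65]
cur joints [-0.36  0.15  2.41  2.95  0.51 -1.45]
```

View pics/g10.png

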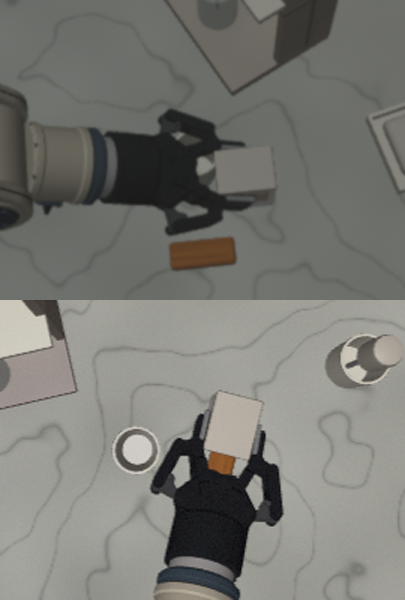

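Emit:
drive_tool:
  series:
    - [-1, [0, 0, -0.3], [-0.14, 0.27, 0]]
    - [-1, [0, 0, -0.57], [-0.27, 0.51, 0]]
    - [-1, [0, 0, -0.57], [-0.27, 0.51, 0]]
    - [-1, [0, 0, -0.57], [-0.27, 0.51, 0]]
    - [-1, [0, 0, -0.57], [-0.27, 0.51, 0]]
    - [-1, [0, 0, -0.57], [-0.27, 0.51, 0]]
    - [-1, [0, 0, -0.57], [-0.27, 0.51, 0]]
    - [-1, [0, 0, -0.57], [-0.27, 0.51, 0]]
    - [-1, [0, 0, -0.57], [-0.27, 0.51, 0]]
    - [-1, [0, 0, -0.57], [-0.27, 0.51, 0]]
    - [-1, [0, 0, -0.57], [-0.27, 0.51, 0]]
    - [-1, [0, 0, -0.57], [-0.27, 0.51, 0]]

```text
time_s: 24.3
tcp_pos: [0.5408, 0.103, 0.2766]
tool_rot: [0.7, 0.664, 0.243, -0.1]
ft_force: [-0.4, -0.4, -0.7]
opening: 0.58
```

Emit:
drive_tool:
  series:
    - [-1, [0, 0, -0.3], [-0.1, 0.2, 0]]
    - [-1, [0, 0, 0], [0, 0, 0]]

```text
time_s: 24.47
tcp_pos: [0.538, 0.1151, 0.2766]
tool_rot: [0.7, 0.663, 0.248, -0.094]
ft_force: [-0.5, -0.0, -1.4]
opening: 0.584
```

```bash
python3 -c "
from go import *
to(Np+nr.apply([-.12,0,.280]),12.4,28)
to(Np+nr.apply([-.014,0,.280]),12.4,28)
p,r=cur();print(shift(r,nr.apply([.106,0,0])),shift(r,[0,0,-.01]))
ims=[eyes.camera(n)['color'] for n in('scene','top')]
a=ims[0][0:240,100:424];b=ims[1][100:340,50:374]
cv2.imwrite('pics/g11.png',np.vstack([cv2.resize(x,(405,300),interpolation=cv2.INTER_CUBIC) for x in(a,b)]))"
```

```text
t 24.47 pos [0.538  0.1151 0.2766] open 0.584 F [-0.5 -0.  -1.4]
turn shares [ 0.04 -0.11  0.05]
target [0.5429 0.1543 0.2712] shift now [ 0.362  0.039 -0.93 ] shift after turn [ 0.355  0.035 -0.933]
ik [ 0.29  0.19  2.39  3.27  0.53 -1.65]
cur joints [ 0.16  0.16  2.41  3.02  0.51 -1.49]
t 24.47 pos [0.538  0.1151 0.2766] open 0.584 F [-0.5 -0.  -1.4]
turn shares [ 0.04 -0.11  0.05]
target [0.6465 0.177  0.2712] shift now [ 2.697  1.292 -0.908] shift after turn [ 2.695  1.279 -0.931]
ik [ 0.27  0.32  2.18  3.26  0.44 -1.65]
cur joints [ 0.16  0.16  2.41  3.02  0.51 -1.49]
[2.33524752 1.25245008 0.02208649] [ 0.11815803 -0.22031484  0.00023071]
```

View pics/g11.png

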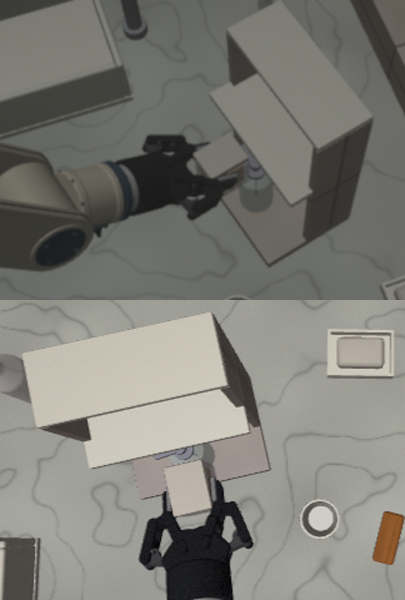

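Emit:
drive_tool:
  series:
    - [-1, [0.1, 0.01, -0.3], [0.02, -0.05, 0.02]]
    - [-1, [0.12, 0.01, -0.33], [0.02, -0.05, 0.02]]
    - [-1, [0.14, 0.02, -0.3], [0, 0, 0]]
    - [-1, [0, 0, 0], [0, 0, 0]]

```text
time_s: 24.9
tcp_pos: [0.5442, 0.1531, 0.2726]
tool_rot: [0.701, 0.664, 0.243, -0.096]
ft_force: [0.4, -0.4, -1.0]
opening: 0.579
```

```bash
python3 -c "
from go import *
to(Np+nr.apply([-.014,0,.278]),12.4,28)
"
```

```text
t 24.9 pos [0.5442 0.1531 0.2726] open 0.579 F [ 0.4 -0.4 -1. ]
turn shares [-0.02  0.04 -0.03]
target [0.6465 0.177  0.2692] shift now [ 2.359  1.154 -0.042] shift after turn [ 2.357  1.158 -0.035]
ik [ 0.27  0.32  2.18  3.25  0.45 -1.65]
cur joints [ 0.29  0.19  2.39  3.27  0.53 -1.65]
```

Emit:
drive_tool:
  series:
    - [-1, [0.2, 0.1, 0], [0, 0, 0]]
    - [-1, [0.3, 0.15, -0.01], [0, 0, 0]]
    - [-1, [0.3, 0.15, -0.01], [0, 0, 0]]
    - [-1, [0.3, 0.15, -0.01], [0, 0, 0]]
    - [-1, [0.3, 0.15, -0.01], [0, 0, 0]]
    - [-1, [0, 0, 0], [0, 0, 0]]

```text
time_s: 25.4
tcp_pos: [0.6073, 0.1664, 0.2727]
tool_rot: [0.701, 0.665, 0.241, -0.096]
ft_force: [0.4, 0.6, -1.2]
opening: 0.58
```

```bash
python3 -c "
from go import *
to(Np+nr.apply([-.014,0,.276]),12.4,28)
ims=[eyes.camera(n)['color'] for n in('scene','top')]
a=ims[0][0:240,100:424];b=ims[1][100:340,50:374]
cv2.imwrite('pics/g12.png',np.vstack([cv2.resize(x,(405,300),interpolation=cv2.INTER_CUBIC) for x in(a,b)]))"
```

```text
t 25.4 pos [0.6073 0.1664 0.2727] open 0.58 F [ 0.4  0.6 -1.2]
turn shares [-0.03  0.06 -0.07]
target [0.6465 0.177  0.2672] shift now [ 0.961  0.349 -0.056] shift after turn [ 0.959  0.354 -0.051]
ik [ 0.27  0.33  2.18  3.25  0.45 -1.65]
cur joints [ 0.28  0.27  2.26  3.26  0.48 -1.65]
```

View pics/g12.png

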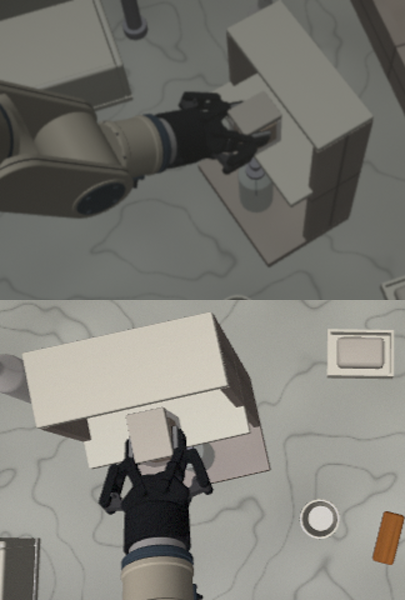

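Emit:
drive_tool:
  series:
    - [-1, [0.25, 0.1, -0.01], [0, 0, 0]]
    - [-1, [0.3, 0.11, -0.02], [0, 0, 0]]
    - [-1, [0.25, 0.1, -0.02], [0, 0, 0]]
    - [-1, [0.16, 0.05, 0], [0, 0, 0]]
    - [-1, [0, 0, 0], [0, 0, 0]]

```text
time_s: 25.92
tcp_pos: [0.6455, 0.178, 0.2669]
tool_rot: [0.701, 0.665, 0.242, -0.096]
ft_force: [-0.2, -0.3, -1.8]
opening: 0.582
```

```bash
python3 -c "
from go import *
to(Np+nr.apply([-.014,0,.2647]),12.4,28)"
```

```text
t 25.92 pos [0.6455 0.178  0.2669] open 0.582 F [-0.2 -0.3 -1.8]
turn shares [-0.02  0.04 -0.05]
target [0.6465 0.177  0.2559] shift now [ 0.145 -0.235  0.029] shift after turn [ 0.146 -0.234  0.029]
ik [ 0.27  0.35  2.19  3.25  0.48 -1.64]
cur joints [ 0.28  0.33  2.19  3.27  0.46 -1.65]
```

Lower 11 mm: first 7 mm, then 1 mm steps.

Emit:
drive_tool:
  series:
    - [-1, [0.03, -0.05, 0], [0, 0, 0]]
    - [-1, [0.03, -0.05, 0], [0, 0, 0]]
    - [-1, [0.02, -0.04, 0], [0, 0, 0]]
    - [-1, [0, 0, 0], [0, 0, 0]]

```text
time_s: 26.25
tcp_pos: [0.6432, 0.1775, 0.2595]
tool_rot: [0.7, 0.664, 0.243, -0.097]
ft_force: [-0.7, -0.1, -1.1]
opening: 0.579
```

Emit:
drive_tool:
  series:
    - [-1, [0.012, -0.022, 0], [0, 0, 0]]
    - [-1, [0.012, -0.022, 0], [0, 0, 0]]
    - [-1, [0, 0, 0], [0, 0, 0]]

```text
time_s: 26.5
tcp_pos: [0.6438, 0.1776, 0.2581]
tool_rot: [0.701, 0.664, 0.242, -0.096]
ft_force: [-0.3, -0.8, -1.3]
opening: 0.58
```

Emit:
drive_tool:
  series:
    - [-1, [0.012, -0.022, 0], [0, 0, 0]]
    - [-1, [0, 0, 0], [0, 0, 0]]

```text
time_s: 26.67
tcp_pos: [0.6439, 0.1776, 0.2572]
tool_rot: [0.7, 0.664, 0.242, -0.096]
ft_force: [-0.3, -0.3, -1.1]
opening: 0.581
```

Emit:
drive_tool:
  series:
    - [-1, [0.012, -0.022, 0], [0, 0, 0]]
    - [-1, [0, 0, 0], [0, 0, 0]]

```text
time_s: 26.83
tcp_pos: [0.644, 0.1775, 0.2562]
tool_rot: [0.701, 0.664, 0.242, -0.096]
ft_force: [-1.1, 0.5, -2.0]
opening: 0.58
```

Emit:
drive_tool:
  series:
    - [-1, [0.012, -0.022, 0], [0, 0, 0]]
    - [-1, [0, 0, 0], [0, 0, 0]]

```text
time_s: 27.0
tcp_pos: [0.6444, 0.1777, 0.256]
tool_rot: [0.701, 0.665, 0.242, -0.096]
ft_force: [-0.4, -0.8, 1.7]
opening: 0.583
```

Emit:
drive_tool:
  series:
    - [-1, [0.012, -0.022, 0], [0, 0, 0]]
    - [-1, [0, 0, 0], [0, 0, 0]]

```text
time_s: 27.17
tcp_pos: [0.6448, 0.1777, 0.2559]
tool_rot: [0.701, 0.665, 0.241, -0.095]
ft_force: [-2.5, -1.6, 7.3]
opening: 0.579
```

Emit:
drive_tool:
  series:
    - [-1, [-0.014, 0.026, 0], [0, 0, 0]]
    - [0.3, [0, 0, 0], [0, 0, 0]]
    - [0.6, [0, 0, 0], [0, 0, 0]]
    - [1, [0, 0, 0], [0, 0, 0]]
    - [1, [0, 0, 0], [0, 0, 0]]
    - [1, [0, 0, 0], [0, 0, 0]]
    - [1, [0, 0, 0], [0, 0, 0]]
    - [1, [0, 0, 0], [0, 0, 0]]

```text
time_s: 27.83
tcp_pos: [0.644, 0.1776, 0.2554]
tool_rot: [0.7, 0.664, 0.242, -0.096]
ft_force: [0.1, 0.5, 0.3]
opening: 0.996
```

Emit:
drive_tool:
  series:
    - [1, [-0.3, 0, 0], [0, 0, 0]]
    - [1, [-0.5, 0, 0], [0, 0, 0]]
    - [1, [-0.6, 0, 0], [0, 0, 0]]
    - [1, [-0.6, 0, 0], [0, 0, 0]]
    - [1, [-0.5, 0, 0], [0, 0, 0]]
    - [1, [0, 0, 0], [0, 0, 0]]

```text
time_s: 28.33
tcp_pos: [0.5544, 0.1582, 0.3032]
tool_rot: [0.701, 0.664, 0.242, -0.096]
ft_force: [0.3, -0.4, -0.6]
opening: 0.999
```

Run:
```python
from fit import *
from go import Np,nr
s=sense();print(s['time_s'],s['tcp_pos'],s['ft_force'].round(1),s['joints'].round(2))
for n in('scene','top'):
    p=eyes.camera(n);cv2.imwrite(f'pics/{n}9.png',p['color'])
    for t in('dispenser','toothpick_box','tumbler','nail_brush','brush_cup'):
        for d in eyes.place_of(p,t)[:1]:
            x=w(p,d['location']);print(n,t,round(d['p'],2),x.round(4),nr.inv().apply(x-Np).round(4))
```

```text
28.3333 [0.55436522 0.15815587 0.30315828] [ 0.3 -0.4 -0.6] [ 0.29  0.12  2.34  3.32  0.42 -1.7 ]
scene dispenser 0.66 [0.5938 0.1694 0.0135] [-0.0505  0.0038  0.0135]
scene toothpick_box 0.96 [0.6319 0.181  0.2084] [-0.0109  0.007   0.2084]
scene tumbler 0.58 [ 0.4907 -0.0531 -0.0034] [-0.199  -0.1914 -0.0034]
scene nail_brush 0.79 [ 0.4544 -0.1689 -0.0034] [-0.2593 -0.2967 -0.0034]
scene brush_cup 0.68 [ 0.622  -0.3688 -0.0029] [-0.1383 -0.5279 -0.0029]
top dispenser 0.83 [0.5989 0.1629 0.0174] [-0.047  -0.0037  0.0174]
top toothpick_box 0.61 [0.6339 0.1786 0.2109] [-0.0094  0.0042  0.2109]
top tumbler 0.88 [ 0.4925 -0.0509 -0.0027] [-0.1967 -0.1896 -0.0027]
top nail_brush 0.96 [ 0.4547 -0.1774  0.0022] [-0.2607 -0.3051  0.0022]
top brush_cup 0.57 [ 0.6207 -0.3731  0.001 ] [-0.1405 -0.5318  0.001 ]
```

View pics/scene9.png

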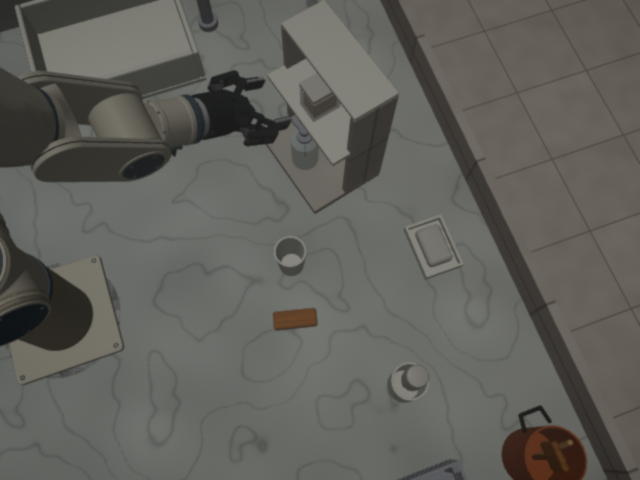

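View pics/top9.png

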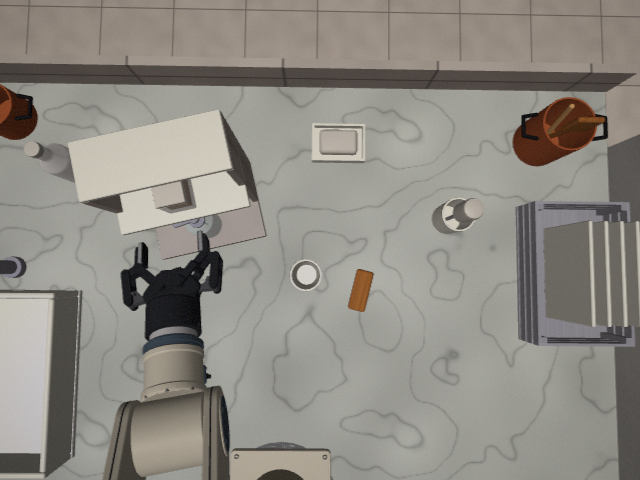

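```bash
python3 -c "
from cell import ticket
print(ticket.finish_job())"
```

```text
the job is handed in; nothing more can be done
None
```

Both items are in the niche, and I handed the job in after about 29 s of the 64 s allowed; it reports no verdict.

- **How it went:** I gripped the dispenser from the front with the tool tilted, and set it on the lower tier. The tumbler blocked a shallow grip on the box, so I moved the box about 35 mm and turned it on the worktop. I then gripped it again at a lower tilt and set it on the upper tier. Wrist force peaked near 11 N at the dispenser's set-down and near 7 N at the box's.
- **Dispenser, last check:** both cameras put it at niche x between -47 and -51 mm, and y within 4 mm of the middle (limit for x is -62 to +48 mm). The networks gave its height as 13.5 and 17 mm, where the board is at 20 mm. The first is just under the 14 mm limit, but the networks are only good to about 4 mm. I felt the contact at the board, within 1 mm of the expected height.
- **Box, last check:** niche x is between -9 and -11 mm, y is 4 to 7 mm off the middle, and height is 208 to 211 mm (limits: x -22 to +46 mm, z 206 to 218 mm).
- **Other things:** both look upright in the pictures. The tumbler, nail brush and brush cup read within about 5 mm of where they started, which is measurement noise. The gripper was open and backed clear, with the force reading near zero.

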